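Fetch the tally counter from under the low bench shelf with the trigger reacher

TASK

The tally counter has slid to the back under the low shelf, where a hand does not fit: take the reacher by its grip and trigger, reach in over the front rail until its throat stop meets the counter, and squeeze until both jaws hold it firmly without denting it. Lift it out over the rail without knocking the shelf and set it down, still held, upright on the bench well clear in front of the shelf. Then release it, draw the jaws off and lay the reacher flat on the bench, leaving the other things where they are.

Things in the scene. Friction and masses are not known exactly. Their poses are not given: they have to be found in the camera images.
- reacher: Hand reacher (grabber) lying on its sole: black grip, aluminium tube, steel jaws; 260 mm long, 0.27 kg, balanced within 25 mm of the grip. Origin: under the middle of the grip, on the sole's underside; x along the tube to the jaws, y to the trigger's side, z up. Tube 14 thick, axis z = 38; yoke at x = 107 to 141; nothing lower than z = 28 between grip and stop; top z = 48 forward of the grip
- reacher_grip (a point): Middle of the grip, z = 27 in the reacher's frame. Two upright plates, 36 long in x, are taken between the fingers from above and squeezed together: fixed grip plate (outer face y = -31 mm) and sliding trigger plate (outer face y = +31 when released, 62 over both), bare from z = 8 to the top at z = 50. Behind them a butt housing (x -51 to -21, 48 high, 34 wide)
- reacher_throat (a point): Middle of the front face of the throat stop, the fixed rubber block hanging between the jaws: x = 169, y = 0, z = 12 mm in the reacher's frame. It reaches down to z = 8 and is 16 wide. An item that touches it lies midway along the pads
- trigger (a joint): Trigger travel, m: 0 released, 0.0165 fully squeezed; width over the plates = 62 mm - travel. Return spring 10 N at 0 plus 0.4 N per mm. Each pad moves in 0.6 mm per mm; gap between the pads 55.5 mm at 0, 39.5 mm at 13.3 mm (pads then parallel). Beyond the spring, 1.2 N on the trigger gives 1 N at each pad. As two fingers close evenly, the reacher shifts towards its +y by half the travel
- reacher_jaw_left: Left (+y) jaw; origin on its upright pivot pin at x = 130, y = 13, z = 38 mm in the reacher's frame. It runs forward at z = 33 to 43, then bends down to z = 3.5 beside the item: pad 30 long, middle at x = 190, z = 3.5 to 25.5; jaw ends at x = 208. Open, the jaws are 82 wide over their backs
- reacher_jaw_right: Right (-y) jaw, mirror image of the left; origin on its pivot pin at x = 130, y = -13, z = 38 mm in the reacher's frame
- shelf: Low plywood bench shelf, fixed: 130 deep (x), 340 wide (y), 96 mm high. Origin: centre of its underside; open front faces its own -x. Top board 12 thick, 84 clear under it; side panels' inner faces at y = +-156; back panel's inner face at x = +55; along the foot of the open front a rail 14 high (x = -63 to -55). No bottom board: things under it stand on the bench
- tally: Tally counter: light grey, not quite round drum, 38 to 40 mm across by the way it lies, with a small stub at one side (44 over it), 22 high, about 60 g, standing on the bench under the shelf, 1 to 20 mm from the back panel. Origin: centre of its underside, z up. Its shell dents if squeezed with over 8 N or rammed with over 12 N
- dish_small: Small light grey dish, 59 mm across, 31 high, also under the shelf, at its +y end. Leave alone. Origin: centre of underside
- glue_tall: White glue bottle, 36 mm across, 122 high, standing on the shelf. Leave alone. Origin: centre of underside
- tape: Roll of tape lying on the shelf, 96 mm across, 48 high. Leave alone. Origin: centre of underside

How it is judged:
By the outcome, as a careful person would: the job done as asked, in the order asked, and still so for the second after the job is handed in, with the robot touching nothing.
It also fails if it takes over 56 s, if anything falls off the work surface, if the arm or the gripper's body presses on something with over 40 N, if the wrist force passes 120 N, or if a joint passes its speed limit or range.

ROBOT

A 6-joint arm with a two-finger parallel gripper is mounted at the origin on a cart in front of the work surface, level with it; the furniture and walls round the work are solid. World frame = base frame: x ahead of the robot, y to its left, z up, the work surface at z = 0. Lengths are in m, angles in rad, forces in N, time in s.
With the tool pointing down it reaches from about 0.3 to 0.775 m from the base axis. Payload 14.6 kg.
Tool frame: the origin (TCP) lies at the very end of the fingers, on their centre line; the grasp point (between the pads) lies 19 mm behind it; z points along the fingers, y is the direction in which the jaws open and shut (so a half turn about z gives the same grasp; the last joint's range is limited). The gripper opens to 94 mm and grips with 3 to 60 N. Pads are 16 mm wide; open, the fingers measure 119 mm over their backs; the gripper's body (75 mm by 177 mm) begins 78 mm behind the grasp point.
Start: joints at [-1.322, 0.3, 1.521, -0, 1.321, -0.067], TCP at [0.171, -0.523, 0.205] pointing down, gripper open.
Joint ranges: [-3.03, 3.03], [-0.79, 2.21], [0.23, 2.52], [-1.04, 4.18], [0, 3.07], [-2.55, 2.55]. Speed limits (rad/s): [2.22, 2.22, 2.57, 3.14, 3.14, 3.14].

INTERFACE

Orientations are given as [roll, pitch, yaw] about the fixed x, y, z axes, in that order (R = Rz(yaw) Ry(pitch) Rx(roll)).
In Python, from station import ctrl, vision, ticket gives the robot as it stands.
- The arm moves only by the tool step_arm, never from a script. Its argument "steps" is a list of rows, each an object of numbers: "x", "y", "z": the shift along the tool's x, y, z in m; "ax", "ay", "az": the turn, a rotation vector about the tool's x, y, z in degrees; "claw": the finger opening in m, from 0 to 0.094. A call has 1 to 5 rows; each row shifts and turns the pose as measured when the row begins, along the tool's axes as they then stand; what a row does not reach is not made up. A row lasts 1/12 s, in which the tool goes at most 41.7 mm and 7.16 degrees, less where a joint would pass 70% of its speed; a pose out of reach is approached as far as the arm can. A call with a gripper value outside its range is refused whole. The fingers move at their own pace and stop on an object; "grip_force" is the grip in N (left out, the last holds). Time passes only in rows, so rows that do not move let the fingers close. It gives the time, the measured TCP pose, the force and the opening at its end, in the units of the state.
- ctrl.get_obs(): the state, without advancing time (a new reading comes with each control period).
- vision.camera(name): name is "scene" or "top"; returns (picture, depth): 480x640x3 uint8, red, green, blue; 480x640 float32, m along the optical axis (not along the pixel's ray), 0 where there is no reading.
- vision.camera_params(name): a dict with "fov_y" (degrees; the focal length in pixels is half the picture's height over the tangent of half this angle, whatever the lens; pixels are square), "cx", "cy" (the principal point, pixels), "origin" and "attitude" of the camera in the world. Camera axes: x right, y up, looking along -z (the intrinsics and any distortion apply to the point x, -y, -z); pixel columns grow to the right and rows downward; lengths in m; the calibration is good to about 2 mm. A picture is of the moment at which its call begins. camera_params takes no time and is no camera call.
- ticket.hand_in(): hands the job in, once; it reports no verdict.
The state is a dict: "time_s": time; "qpos": joint angles; "joint_vel": joint speeds; "tau": joint torques, N m; "ee_pos": TCP position; "eef_rot": TCP orientation; "force": force on the tool from outside, world axes, zero at the start; "moment": the same for the moment, N m; "grip_width": finger opening in m.
Only numpy, scipy, OpenCV 4.12 (cv2) and the standard library are available. Lean on these libraries where they do the work, as an engineer would, in place of code of your own. Each camera call takes 0.05 s, during which the arm holds its last target.

## Working session

There is one attempt and no reset: what is moved stays moved. The work goes in short steps, Python scripts to look and compute and a tool call to move; the robot and the scene stay as the last step left them, time stands still between calls to the robot, and variables do not carry over. Pictures are saved under pics/ and viewed, and the job is handed in when it is done.

Besides the shell and the picture viewer there is one more tool, called after "Request:" as name([rows], argument=value, ...), one row to a line, values as JSON. step_arm: Moves the arm, as the interface text tells. Its arguments: {"type":"object","properties":{"steps":{"type":"array"},"grip_force":{"type":"number"}},"required":["steps"]}

```bash
ls; mkdir -p pics
python3 - <<'E'
from station import ctrl, vision
import cv2, numpy as np
print(ctrl.get_obs())
for n in ("scene","top"):
    p=vision.camera_params(n); print(n,p)
    im,d=vision.camera(n)
    cv2.imwrite(f"pics/{n}0.png",im[:,:,::-1]); np.save(f"pics/{n}0_d.npy",d)
E
```

```text
pics
{'time_s': 0.0, 'qpos': array([-1.32158122e+00,  3.00501779e-01,  1.52157361e+00, -1.45650020e-05,
        1.32073698e+00, -6.66181340e-02]), 'joint_vel': array([ 0.00198621, -0.00112774,  0.00136487,  0.00040107, -0.00164053,
       -0.00054206]), 'tau': array([ 1.93064084e-04, -5.31810522e+01, -3.52739167e+01,  7.07167760e-02,
        2.44114827e-02, -9.92695573e-05]), 'ee_pos': array([ 0.17075189, -0.52253805,  0.20487268]), 'eef_rot': array([-3.14037471e+00, -6.71187112e-05,  3.15836810e-01]), 'force': array([-0.64184869, -0.13385748, -0.14761172]), 'moment': array([ 0.01966058,  0.04224799, -0.01703904]), 'grip_width': 0.09406073226889378}
scene {'fov_y': 55.58203318244833, 'cx': 316.51156496873307, 'cy': 241.65846323240075, 'origin': array([0.14573313, 0.61328299, 0.93693824]), 'attitude': array([ 0.6769523 ,  0.00625167, -2.48876157])}
top {'fov_y': 52.906413475567746, 'cx': 315.9020354087986, 'cy': 236.7344336691771, 'origin': array([0.44973813, 0.05207949, 1.13384971]), 'attitude': array([ 1.05223047e-01,  9.22060212e-04, -1.59305912e+00])}
```

View pics/scene0.png

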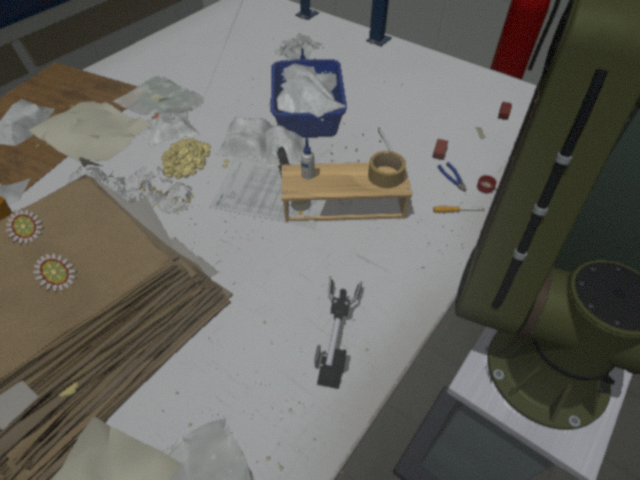

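View pics/top0.png

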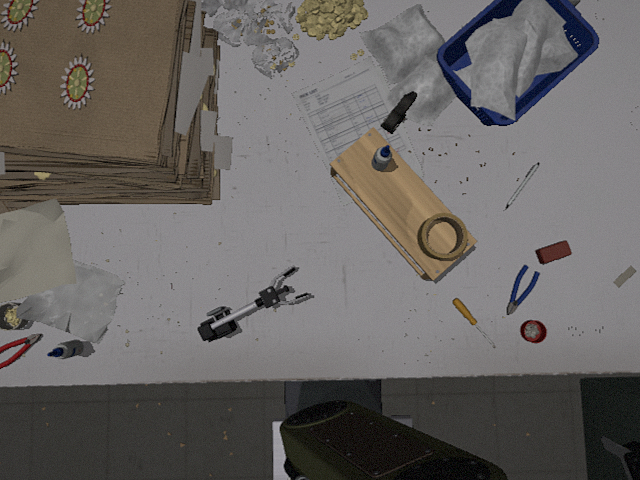

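```bash
cat > h.py <<'E'
import numpy as np, cv2
from scipy.spatial.transform import Rotation as R
from station import ctrl, vision
def K(n):
    p=vision.camera_params(n); return 240/np.tan(np.radians(p['fov_y'])/2),p['cx'],p['cy'],np.array(p['origin']),R.from_euler('xyz',p['attitude']).as_matrix()
def w(n,u,v,d):
    f,cx,cy,o,A=K(n); return o+A@np.array([(u-cx)/f*d,-(v-cy)/f*d,-d])
def wz(n,u,v,z):
    f,cx,cy,o,A=K(n); r=A@np.array([(u-cx)/f,-(v-cy)/f,-1.]); return o+r*(z-o[2])/r[2]
def px(n,P):
    f,cx,cy,o,A=K(n); c=A.T@(np.asarray(P)-o); return np.array([cx+f*c[0]/-c[2],cy-f*c[1]/-c[2]])
def cloud(n,d):
    f,cx,cy,o,A=K(n); v,u=np.mgrid[0:480,0:640]
    return np.stack([(u-cx)/f*d,-(v-cy)/f*d,-d],-1)@A.T+o
def crop(src,out,x0,y0,x1,y1,s):
    im=cv2.imread(src)[y0:y1,x0:x1]; cv2.imwrite(out,cv2.resize(im,None,fx=s,fy=s,interpolation=cv2.INTER_CUBIC))
def snap(tag):
    for n in ("scene","top"):
        im,d=vision.camera(n); cv2.imwrite(f"pics/{n}{tag}.png",im[:,:,::-1]); np.save(f"pics/{n}{tag}_d.npy",d)
E
python3 - <<'E'
from h import *
crop("pics/scene0.png","pics/s0c.png",270,145,430,235,5)
crop("pics/top0.png","pics/t0c.png",190,260,320,350,6)
crop("pics/top0.png","pics/t0d.png",320,120,490,290,3)
d=np.load("pics/scene0_d.npy");print((d==0).mean()); C=cloud("scene",d)
for u,v in [(250,260),(400,250),(300,207),(345,175)]: print(u,v,C[v,u])
d=np.load("pics/top0_d.npy");C=cloud("top",d)
for u,v in [(150,230),(400,320),(400,200),(443,237)]: print(u,v,C[v,u])
E
```

```text
0.0042122395833333335
250 260 [ 0.70852118  0.16805032 -0.00262692]
400 250 [ 0.41762847 -0.0892638   0.00109016]
300 207 [ 0.70835639 -0.038242    0.02021155]
345 175 [ 0.63991271 -0.15042494  0.09420618]
150 230 [ 5.94329057e-01  4.42946478e-01 -2.54972261e-04]
400 320 [ 0.37074734 -0.1405548  -0.00113573]
400 200 [ 0.63554834 -0.13432146  0.09728333]
443 237 [ 0.55267652 -0.22438471  0.09541893]
```

View pics/s0c.png

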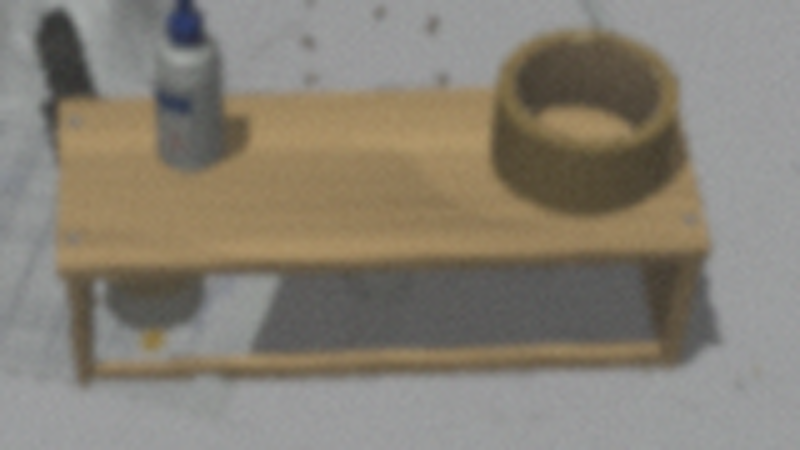

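View pics/t0c.png

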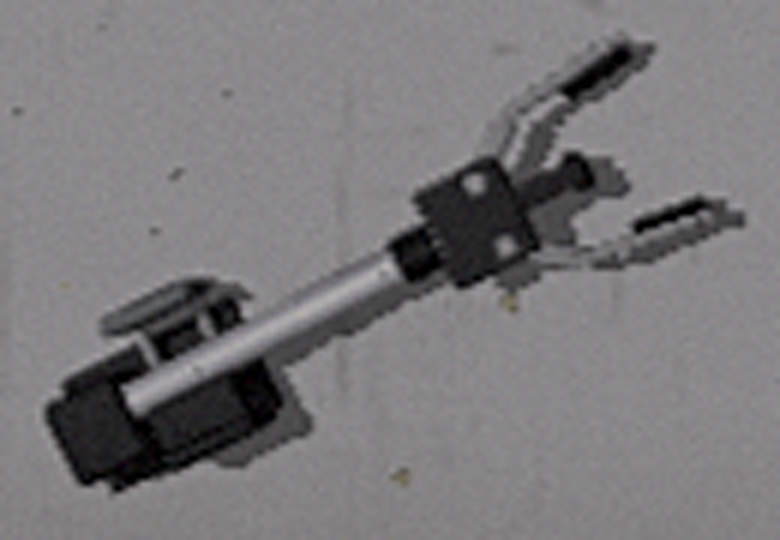

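View pics/t0d.png

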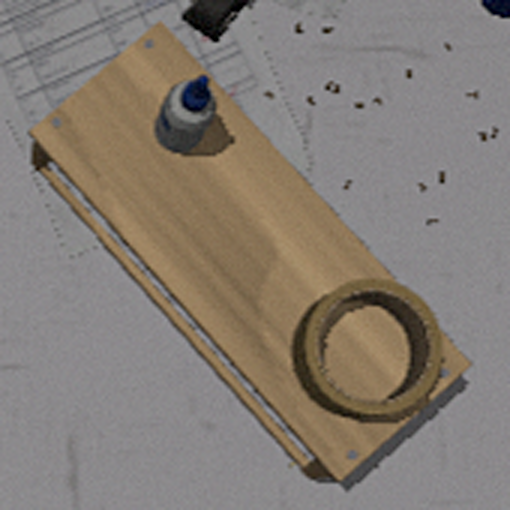

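Run:
```python
from h import *
# shelf fit: top points z .09-.1
d=np.load("pics/top0_d.npy");C=cloud("top",d)
im=cv2.imread("pics/top0.png")
m=(abs(C[...,2]-.096)<.006); m[:100]=0; m[300:]=0; m[:,:320]=0;m[:,490:]=0
P=C[m][:,:2].astype(np.float32); print(len(P), np.median(C[m][:,2])); r=cv2.minAreaRect(P); print(r); 
ds=np.load("pics/scene0_d.npy");Cs=cloud("scene",ds)
m2=(abs(Cs[...,2]-.096)<.006); m2[:145]=0;m2[220:]=0;m2[:,:270]=0;m2[:,430:]=0
print(len(Cs[m2]),cv2.minAreaRect(Cs[m2][:,:2].astype(np.float32)))
yaw=np.radians(r[2]);print(cv2.boxPoints(r))
np.set_printoptions(precision=3,suppress=True)
# under region heights map
Z=(Cs[195:222,285:412,2]*1000)
for v in range(198,218): print(v,' '.join('%3d'%x for x in (Cs[v,284:412:3,2]*1000)))
```

```text
7812 0.09533461047934055
((0.6962823867797852, -0.21676170825958252), (0.34061551094055176, 0.3324339985847473), 39.521915435791016)
3560 ((0.6325541734695435, -0.1377759724855423), (0.3395133316516876, 0.1357509046792984), 39.36029815673828)
[[ 0.4591341  -0.19692433]
 [ 0.67068624 -0.4533577 ]
 [ 0.9334307  -0.23659909]
 [ 0.7218785   0.01983428]]
198  95  93  95  93  92  94  90  93  93  92  91  89  88  89  91  86  87  90  86  88  87  85  86  83  84  86  83  86  86   0  -2   0  -1   0  -1   0   0   0   5  35  63  79   1
199  93  91  89  89  89  88  86  88  87  87  86  86  85  87  86  86  83  83  -2  17  21  19  17   0  -2  -4  -1  -1  -3  -1   2   0   0   0  -1  -5   1   0   3  31  55  74  -3
200  87  87  84  85  86  83  86  84   2   0   3   2   6  -1  -3  -1   2  -3   0  15  20  16  16   2  -2   0   0   0   1 936  -1   1  -3  -1  -1   5  -2   0  -1  29  57  72   0
201  83  57   3   3   7  19  13  16   1   1   0   4  -1   0   0  -3   0   0   0  11  13  14  11  -3  -1  -2  -2  -5   0  -2  -3   0   2  -6  -1   1  -4  -1  -4  27  57  70   0
202  77  57   0  25  15  15  16  14  24   2 
[... 2071 characters left out ...]
  31  32   0   2   1   0   1   0   2   2   5   0   0  -1 936   2  -2   0   0  -4   0   1  -1  -1  -1   0  -1   0  12  14  12  13  13  12  13  13  11  11  15  12  17  -2   0
215  29  26   0  -2   0   1   4   2   2  -1   3   0  -2   0  -3  -3  -5   9  12  12  13  13  12  13  16  15  11  10  15  15  12  10  13  12  13  10  11 936   9  14  11   0   0
216  19  22   3   3   5   1   1  13  10  16  11  14  13  11  15  12  12  10  15   9  15  13  15  16  14  12   9  11  12  12   7  12  11   6  11   8  10   7   8   9  11  -3   2
217   2  16  10  13  11  12  16  13  14  13  15  13  14  12  11  12  13  13  10  12  10  13   9   9   9   8   6  10   6  10   6   5   5   2   6   4   3   3   4   5   2   1   0
```

Run:
```python
from h import *
np.set_printoptions(precision=4,suppress=True)
d=np.load("pics/top0_d.npy");C=cloud("top",d)
m=(abs(C[...,2]-.096)<.006); m[:120]=0; m[290:]=0; m[:,:325]=0;m[:,480:]=0
m=m.astype(np.uint8); m=cv2.morphologyEx(m,cv2.MORPH_CLOSE,np.ones((5,5)))
n,l,st,_=cv2.connectedComponentsWithStats(m); k=1+st[1:,4].argmax()
mm=(l==k)&(abs(C[...,2]-.096)<.006); print(mm.sum(), cv2.minAreaRect(C[mm][:,:2].astype(np.float32)))
# shelf bolts/corners visible: corners at top by eye (crop/3)
for u,v in [(165,24),(30,132),(470,365),(345,487)]:
    print('corner',wz("top",320+u/3,120+v/3,.096))
for u,v in [(60,100),(62,270),(707,248)]:
    print('cornerS',wz("scene",270+u/5,145+v/5,.096))
# reacher
for nm,u,v,z in [('pinL',474,182,.048),('pinR',507,246,.048),('tube0',135,400,.045),('tube1',385,270,.045),('padLtip',645,50,.02),('padRtip',738,215,.02),('butt1',52,405,.048),('butt2',85,485,.048)]:
    print(nm,wz("top",190+u/6,260+v/6,z))
R0=C[265:345,195:320]; h=R0[...,2]
for lo,hi in [(.008,.06)]:
    q=(h>lo)&(h<hi); print(q.sum(), cv2.minAreaRect(R0[q][:,:2].astype(np.float32)))
hh=(h*1000).round().astype(int)
for v in range(0,80,2): print(v+265,' '.join('%2d'%max(x,0) if x>3 else ' .' for x in hh[v,0:122:2]))
```

```text
7787 ((0.6324049234390259, -0.13933250308036804), (0.34061551094055176, 0.13167929649353027), 39.521915435791016)
corner [ 0.7987 -0.0857  0.096 ]
corner [0.7194 0.016  0.096 ]
corner [ 0.5409 -0.2964  0.096 ]
corner [ 0.4555 -0.2022  0.096 ]
cornerS [ 0.7997 -0.0775  0.096 ]
cornerS [0.7154 0.0209 0.096 ]
cornerS [ 0.4599 -0.1917  0.096 ]
pinL [0.4462 0.1581 0.048 ]
pinR [0.4222 0.1461 0.048 ]
tube0 [0.3686 0.2852 0.045 ]
tube1 [0.4143 0.192  0.045 ]
padLtip [0.4951 0.0945 0.02  ]
padRtip [0.4313 0.0602 0.02  ]
butt1 [0.3677 0.3152 0.048 ]
butt2 [0.3383 0.303  0.048 ]
1496 ((0.4116843640804291, 0.20147395133972168), (0.07890480756759644, 0.2544268071651459), 26.07176399230957)
265  .  .  .  .  .  .  .  .  .  .  .  4  .  .  .  5  .  .  .  .  .  .  .  .  .  .  .  .  .  .  .  .  .  .  .  .  .  .  .  4  .  .  .  .  .  .  .  .  . 31  .  .  .  .  .  .  .  .  .  .  .
267  .  .  .  .  .  .  .  .  .  .  .  .  .  .  .  .  .  .  .  .  .  .  .  .  .  .  .  .  .  .  .  .  .  .  .  .  .  .  .  .  .  .  .  .  .  .  . 43 39 26  .  .  .  .  .  .  .  .  .  .  .
269  .  .  4  .  .  .  .  4  .  .  .  .
[... 6380 characters left out ...]
 .  .  .  .  .  .  .  .  4  .  .  .  .  .  .  .  .  .  .  .  .  .  .  .  .  .  .  .  .  .  .  .  4  .  .  .  .  .  .  .  .  .  .  .  .  .
339  .  .  .  . 1134 47 16  8  .  .  .  .  .  .  .  .  .  .  .  .  .  .  .  .  .  .  .  .  .  .  .  .  .  .  5  .  .  .  .  .  .  .  .  .  .  .  .  .  .  .  .  .  .  .  .  .  .  .  .  .  .
341  .  .  .  .  .  .  .  8  .  .  .  .  .  .  .  .  .  .  .  .  .  .  .  .  .  .  .  .  .  .  .  .  .  .  .  .  .  .  .  .  .  .  .  .  .  .  .  .  .  .  .  .  .  .  .  .  .  .  .  .  .
343  .  .  .  .  .  .  .  .  .  .  .  .  .  .  .  .  .  .  .  .  .  .  6  .  .  .  .  .  .  .  .  .  .  .  .  .  .  .  .  .  .  .  .  .  .  .  .  .  .  .  .  .  .  .  .  .  .  .  .  .  4
```

Run:
```python
from h import *
np.set_printoptions(precision=4,suppress=True)
crop("pics/scene0.png","pics/s0r.png",305,270,375,395,6)
ds=np.load("pics/scene0_d.npy");Cs=cloud("scene",ds)
psi=np.radians(39.45-90); 
ux=np.array([np.cos(psi),np.sin(psi)]);uy=np.array([-ux[1],ux[0]])
c=np.array([.6324,-.1388])
def tosh(P): q=P[...,:2]-c; return np.stack([q@ux,q@uy,P[...,2]],-1)
S=tosh(Cs)
reg=np.zeros((480,640),bool); reg[197:206,336:358]=1
q=reg&(Cs[...,2]>.005)&(Cs[...,2]<.03)
T=S[q]; print(len(T)); 
from scipy.optimize import least_squares
sol=least_squares(lambda p: np.hypot(T[:,0]-p[0],T[:,1]-p[1])-.0195,[.03,T[:,1].mean()],loss='soft_l1',f_scale=.002)
print('tally shelf',sol.x,'world',c+sol.x[0]*ux+sol.x[1]*uy)
i=np.argsort(T[:,1]); print((T[i][::5]*1000).round(1))
# rail check
q=np.zeros((480,640),bool);q[205:220,290:405]=1
q&=(abs(Cs[...,2]-.013)<.003); print('rail x', np.percentile(S[q][:,0],[5,50,95]), np.percentile(S[q][:,1],[1,99]))
q=np.zeros((480,640),bool);q[198:212,287:312]=1;q&=(Cs[...,2]>.008)&(Cs[...,2]<.035);print('dish',np.percentile(S[q],[2,50,98],axis=0))
# scene reacher cloud
r=np.zeros((480,640),bool); r[265:400,300:380]=1; r&=(Cs[...,2]>.01)&(Cs[...,2]<.06)
print(cv2.minAreaRect(Cs[r][:,:2].astype(np.float32)))
po=np.radians(-63.8);vx=np.array([np.cos(po),np.sin(po)]);vy=np.array([-vx[1],vx[0]]);o=np.array([.3768,.270])
for nm,CC in(('scene',Cs),('top',cloud("top",np.load("pics/top0_d.npy")))):
    g=(CC[...,2]>.012)&(CC[...,2]<.06); q=(CC[g][:,:2]-o); X=q@vx;Y=q@vy;Z=CC[g][:,2]
    k=(abs(X-.08)<.16)&(abs(Y)<.06);X,Y,Z=X[k],Y[k],Z[k]
    print(nm,'xr',np.percentile(X,[.3,1,99,99.7]),'tubeY',np.median(Y[(X>.04)&(X<.09)]),Y[(X>.04)&(X<.09)].min(),Y[(X>.04)&(X<.09)].max(), 'yoke', np.histogram(X[(abs(Y)>.0105)&(abs(Y)<.02)],bins=np.arange(-.06,.21,.005))[0])
    j=(X>.17)&(Y>0); print('jaws Y', Y[j].max(), Y[(X>.17)].min(),'triggerY',Y[abs(X)<.018].max(),Y[abs(X)<.018].min())
```

```text
57
tally shelf [ 0.0121 -0.0056] world [ 0.6358 -0.1517]
[[  1.8 -24.1   9.3]
 [ -3.5 -18.1   6.9]
 [ -6.  -15.1   5.6]
 [ -6.4 -12.3   6.1]
 [ -4.5  -9.1  16.4]
 [ -7.4  -6.5   7.5]
 [ -5.3  -3.4  17.5]
 [ -4.8  -0.8  13.1]
 [ -9.1   2.1   9.5]
 [ -3.3   4.8  15.7]
 [ -1.2   7.5  17.7]
 [  2.7  12.6   9.9]]
rail x [-0.0654 -0.0609 -0.0266] [-0.1562  0.1477]
dish [[-0.0294  0.0946  0.0083]
 [-0.0209  0.1212  0.0168]
 [ 0.0018  0.1481  0.0304]]
((0.4129493832588196, 0.2053588330745697), (0.0790242850780487, 0.2546346187591553), 24.95900535583496)
scene xr [-0.0529 -0.0525  0.1944  0.1997] tubeY 0.001258093610962152 -0.005239862606159421 0.009153442703360659 yoke [ 0 43 19 17 16 16 12  5 22 13 11 11  8 15 16  1  0  0  0  0  0  0  0  0
  0  0  0  0  0  0  0  0  1 35 20 17 17 19 14 12  4  0  0  0  0  0  0  0
  0  0  0  0  0]
jaws Y 0.04065329007137564 -0.03831201981876606 triggerY 0.03339139896097201 -0.029604774025993822
top xr [-0.0493 -0.0474  0.2002  0.2026] tubeY 0.0011969237003687974 -0.0055316552412429405 0.008256688575723509 yoke [ 0  1 11 13 10 14 13 20  6 18 12 10  9 10 19 11  0  0  0  0  0  0  0  0
  0  0  0  0  0  0  1  0  0  9 18 18 19 18 18 20 13  1  0  0  0  0  0  0
  0  0  0  0  0]
jaws Y 0.04021742861222655 -0.038687501856043034 triggerY 0.033002199426023275 -0.029708940938506956
```

View pics/s0r.png

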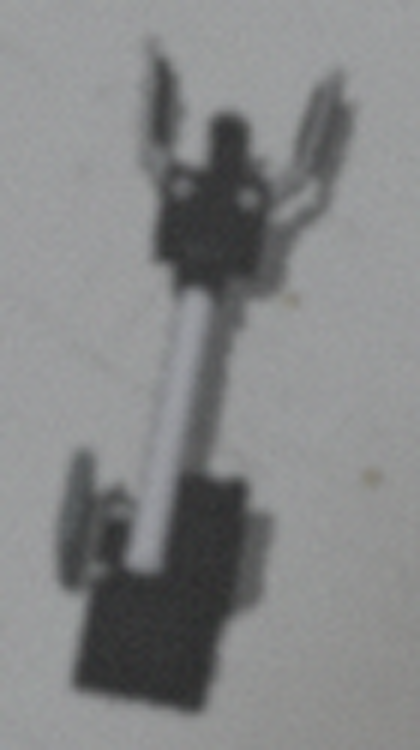

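```bash
cat >> h.py <<'E'
def plan(tgt,yaw_deg,n,maxd=.040,cur=None,claw=None):
    """straight-line rows; prints tool-frame shifts"""
    o=ctrl.get_obs() if cur is None else None
    p=np.array(o['ee_pos']) if cur is None else np.array(cur[0])
    A=R.from_euler('xyz',o['eef_rot']) if cur is None else R.from_euler('xyz',cur[1])
    T=R.from_euler('xyz',[np.pi,0,np.radians(yaw_deg)]); rows=[]
    for k in range(n):
        left=n-k
        dp=(np.array(tgt)-p)/left; rv=(A.inv()*T).as_rotvec(degrees=True)/left
        if np.linalg.norm(rv)>7.1: rv*=7.1/np.linalg.norm(rv)
        if np.linalg.norm(dp)>maxd: dp*=maxd/np.linalg.norm(dp)
        t=A.inv().apply(dp); rows.append((*t,*rv))
        p=p+dp; A=A*R.from_rotvec(rv,degrees=True)
    for r in rows: print('{"x":%.4f,"y":%.4f,"z":%.4f,"ax":%.2f,"ay":%.2f,"az":%.2f}'%r)
    return p,A.as_euler('xyz')
def st():
    o=ctrl.get_obs(); print('t',round(o['time_s'],2),'p',o['ee_pos'].round(4),'rpy',np.degrees(o['eef_rot']).round(2),'F',o['force'].round(2),'M',o['moment'].round(3),'g',round(o['grip_width'],4),'j6',o['qpos'].round(2)); return o
E
python3 - <<'E'
from h import *
c=plan([.42,-.20,.24],70,10); print(); c=plan([.38,.267,.15],115.8,13,cur=c)
E
```

```text
{"x":0.0330,"y":-0.0224,"z":-0.0034,"ax":-0.01,"ay":-0.00,"az":-5.19}
{"x":0.0348,"y":-0.0193,"z":-0.0034,"ax":-0.01,"ay":-0.00,"az":-5.19}
{"x":0.0365,"y":-0.0161,"z":-0.0034,"ax":-0.01,"ay":-0.00,"az":-5.19}
{"x":0.0378,"y":-0.0127,"z":-0.0034,"ax":-0.01,"ay":-0.00,"az":-5.19}
{"x":0.0388,"y":-0.0093,"z":-0.0034,"ax":-0.01,"ay":-0.00,"az":-5.19}
{"x":0.0394,"y":-0.0057,"z":-0.0034,"ax":-0.01,"ay":-0.00,"az":-5.19}
{"x":0.0398,"y":-0.0021,"z":-0.0034,"ax":-0.01,"ay":-0.00,"az":-5.19}
{"x":0.0398,"y":0.0015,"z":-0.0034,"ax":-0.01,"ay":-0.00,"az":-5.19}
{"x":0.0395,"y":0.0051,"z":-0.0034,"ax":-0.01,"ay":-0.00,"az":-5.19}
{"x":0.0389,"y":0.0086,"z":-0.0034,"ax":-0.01,"ay":-0.00,"az":-5.19}

{"x":0.0334,"y":-0.0150,"z":0.0069,"ax":-0.00,"ay":-0.00,"az":-3.52}
{"x":0.0342,"y":-0.0129,"z":0.0069,"ax":-0.00,"ay":-0.00,"az":-3.52}
{"x":0.0350,"y":-0.0108,"z":0.0069,"ax":-0.00,"ay":-0.00,"az":-3.52}
{"x":0.0356,"y":-0.0086,"z":0.0069,"ax":-0.00,"ay":-0.00,"az":-3.52}
{"x":0.0360,"y":-0.0064,"z":0.0069,"ax":-0.00,"ay":0.00,"az":-3.52}
{"x":0.0363,"y":-0.0042,"z":0.0069,"ax":-0.00,"ay":0.00,"az":-3.52}
{"x":0.0365,"y":-0.0019,"z":0.0069,"ax":-0.00,"ay":0.00,"az":-3.52}
{"x":0.0366,"y":0.0003,"z":0.0069,"ax":-0.00,"ay":0.00,"az":-3.52}
{"x":0.0365,"y":0.0026,"z":0.0069,"ax":-0.00,"ay":0.00,"az":-3.52}
{"x":0.0363,"y":0.0048,"z":0.0069,"ax":-0.00,"ay":0.00,"az":-3.52}
{"x":0.0359,"y":0.0070,"z":0.0069,"ax":-0.00,"ay":0.00,"az":-3.52}
{"x":0.0354,"y":0.0092,"z":0.0069,"ax":-0.00,"ay":0.00,"az":-3.52}
{"x":0.0348,"y":0.0114,"z":0.0069,"ax":-0.00,"ay":0.00,"az":-3.52}
```

Request:
step_arm([
  {"x": 0.033,"y": -0.022,"z": -0.005,"az": -5.2},
  {"x": 0.035,"y": -0.019,"z": -0.005,"az": -5.2},
  {"x": 0.0365,"y": -0.016,"z": -0.005,"az": -5.2},
  {"x": 0.038,"y": -0.013,"z": -0.005,"az": -5.2},
  {"x": 0.039,"y": -0.009,"z": -0.005,"az": -5.2},
])

```text
validation failed for argument at $.st...
```

Request:
step_arm([
  {"x": 0.039,"y": -0.006,"z": -0.005,"az": -5.2},
  {"x": 0.04,"y": -0.002,"z": -0.005,"az": -5.2},
  {"x": 0.04,"y": 0.0015,"z": -0.005,"az": -5.2},
  {"x": 0.0395,"y": 0.005,"z": -0.005,"az": -5.2},
  {"x": 0.039,"y": 0.009,"z": -0.005,"az": -5.2},
])

```text
validation failed for argument at $.st...
```

Request:
step_arm([
  {"x": 0.033,"y": -0.022,"z": -0.005,"ax": 0,"ay": 0,"az": -5.2,"claw": 0.094},
])

```text
time_s: 0.18
ee_pos: [0.1929, -0.4933, 0.2084]
eef_rot: [-3.139, 0.0, 0.401]
force: [1.3, -0.7, -1.4]
grip_width: 0.0943
```

Request:
step_arm([
  {"x": 0.035,"y": -0.019,"z": -0.005,"ax": 0,"ay": 0,"az": -5.2,"claw": 0.094},
  {"x": 0.0365,"y": -0.016,"z": -0.005,"ax": 0,"ay": 0,"az": -5.2,"claw": 0.094},
  {"x": 0.038,"y": -0.013,"z": -0.005,"ax": 0,"ay": 0,"az": -5.2,"claw": 0.094},
  {"x": 0.039,"y": -0.009,"z": -0.005,"ax": 0,"ay": 0,"az": -5.2,"claw": 0.094},
  {"x": 0.039,"y": -0.006,"z": -0.005,"ax": 0,"ay": 0,"az": -5.2,"claw": 0.094},
])

```text
time_s: 0.6
ee_pos: [0.3165, -0.329, 0.2322]
eef_rot: [-3.134, -0.003, 0.871]
force: [0.7, -0.8, 0.2]
grip_width: 0.094
```

Request:
step_arm([
  {"x": 0.04,"y": -0.002,"z": -0.005,"ax": 0,"ay": 0,"az": -5.2,"claw": 0.094},
  {"x": 0.04,"y": 0.0015,"z": -0.005,"ax": 0,"ay": 0,"az": -5.2,"claw": 0.094},
  {"x": 0.0395,"y": 0.005,"z": -0.005,"ax": 0,"ay": 0,"az": -5.2,"claw": 0.094},
  {"x": 0.039,"y": 0.009,"z": -0.005,"ax": 0,"ay": 0,"az": -5.2,"claw": 0.094},
])

```text
time_s: 0.93
ee_pos: [0.4137, -0.1951, 0.2532]
eef_rot: [-3.135, -0.006, 1.252]
force: [0.3, -0.7, 0.1]
grip_width: 0.094
```

Run:
```python
from h import *
st(); c=plan([.38,.267,.15],115.8,14)
```

```text
t 0.93 p [ 0.4137 -0.1951  0.2532] rpy [-179.64   -0.33   71.73] F [ 0.33 -0.69  0.15] M [-0.069 -0.118 -0.003] g 0.094 j6 [-0.52  0.06  1.69  0.    1.4  -0.21]
{"x":0.0305,"y":-0.0126,"z":0.0076,"ax":-0.02,"ay":-0.03,"az":-3.15}
{"x":0.0312,"y":-0.0109,"z":0.0076,"ax":-0.02,"ay":-0.03,"az":-3.15}
{"x":0.0317,"y":-0.0092,"z":0.0076,"ax":-0.02,"ay":-0.03,"az":-3.15}
{"x":0.0322,"y":-0.0074,"z":0.0076,"ax":-0.02,"ay":-0.03,"az":-3.15}
{"x":0.0326,"y":-0.0056,"z":0.0075,"ax":-0.02,"ay":-0.03,"az":-3.15}
{"x":0.0328,"y":-0.0038,"z":0.0075,"ax":-0.02,"ay":-0.03,"az":-3.15}
{"x":0.0330,"y":-0.0020,"z":0.0075,"ax":-0.02,"ay":-0.03,"az":-3.15}
{"x":0.0331,"y":-0.0002,"z":0.0075,"ax":-0.02,"ay":-0.03,"az":-3.15}
{"x":0.0330,"y":0.0016,"z":0.0075,"ax":-0.02,"ay":-0.03,"az":-3.15}
{"x":0.0329,"y":0.0034,"z":0.0075,"ax":-0.02,"ay":-0.03,"az":-3.15}
{"x":0.0327,"y":0.0052,"z":0.0074,"ax":-0.02,"ay":-0.03,"az":-3.15}
{"x":0.0323,"y":0.0070,"z":0.0074,"ax":-0.02,"ay":-0.03,"az":-3.15}
{"x":0.0319,"y":0.0088,"z":0.0074,"ax":-0.02,"ay":-0.03,"az":-3.15}
{"x":0.0314,"y":0.0105,"z":0.0074,"ax":-0.02,"ay":-0.03,"az":-3.15}
```

Request:
step_arm([
  {"x": 0.0305,"y": -0.0125,"z": 0.0075,"ax": 0,"ay": 0,"az": -3.2,"claw": 0.094},
  {"x": 0.031,"y": -0.011,"z": 0.0075,"ax": 0,"ay": 0,"az": -3.2,"claw": 0.094},
  {"x": 0.032,"y": -0.009,"z": 0.0075,"ax": 0,"ay": 0,"az": -3.2,"claw": 0.094},
  {"x": 0.032,"y": -0.0075,"z": 0.0075,"ax": 0,"ay": 0,"az": -3.2,"claw": 0.094},
  {"x": 0.0325,"y": -0.0055,"z": 0.0075,"ax": 0,"ay": 0,"az": -3.2,"claw": 0.094},
])

```text
time_s: 1.35
ee_pos: [0.402, -0.0219, 0.2165]
eef_rot: [-3.139, -0.007, 1.551]
force: [0.5, 0.2, -0.3]
grip_width: 0.0939
```

Request:
step_arm([
  {"x": 0.033,"y": -0.004,"z": 0.0075,"ax": 0,"ay": 0,"az": -3.2,"claw": 0.094},
  {"x": 0.033,"y": -0.002,"z": 0.0075,"ax": 0,"ay": 0,"az": -3.2,"claw": 0.094},
  {"x": 0.033,"y": 0,"z": 0.0075,"ax": 0,"ay": 0,"az": -3.2,"claw": 0.094},
  {"x": 0.033,"y": 0.0015,"z": 0.0075,"ax": 0,"ay": 0,"az": -3.2,"claw": 0.094},
  {"x": 0.033,"y": 0.0035,"z": 0.0075,"ax": 0,"ay": 0,"az": -3.2,"claw": 0.094},
])

```text
time_s: 1.77
ee_pos: [0.3814, 0.1509, 0.1782]
eef_rot: [-3.141, -0.007, 1.844]
force: [0.6, -0.4, -0.1]
grip_width: 0.094
```

Run:
```python
from h import *
st(); c=plan([.3796,.2669,.08],115.8,5)
```

```text
t 1.77 p [0.3814 0.1509 0.1782] rpy [-179.99   -0.41  105.66] F [ 0.61 -0.4  -0.12] M [-0.036 -0.128  0.015] g 0.094 j6 [0.28 0.01 1.92 0.01 1.21 0.01]
{"x":0.0223,"y":0.0059,"z":0.0198,"ax":0.01,"ay":-0.08,"az":-2.03}
{"x":0.0221,"y":0.0067,"z":0.0198,"ax":0.01,"ay":-0.08,"az":-2.03}
{"x":0.0219,"y":0.0075,"z":0.0197,"ax":0.01,"ay":-0.08,"az":-2.03}
{"x":0.0216,"y":0.0083,"z":0.0197,"ax":0.01,"ay":-0.08,"az":-2.03}
{"x":0.0213,"y":0.0090,"z":0.0197,"ax":0.01,"ay":-0.08,"az":-2.03}
```

Request:
step_arm([
  {"x": 0.0223,"y": 0.006,"z": 0.018,"ax": 0,"ay": 0,"az": -2,"claw": 0.094},
  {"x": 0.0221,"y": 0.0067,"z": 0.018,"ax": 0,"ay": 0,"az": -2,"claw": 0.094},
  {"x": 0.0219,"y": 0.0075,"z": 0.018,"ax": 0,"ay": -0.1,"az": -2,"claw": 0.094},
  {"x": 0.0216,"y": 0.0083,"z": 0.018,"ax": 0,"ay": -0.1,"az": -2,"claw": 0.094},
  {"x": 0.0213,"y": 0.009,"z": 0.015,"ax": 0,"ay": -0.1,"az": -2,"claw": 0.094},
])

```text
time_s: 2.18
ee_pos: [0.3771, 0.2752, 0.0893]
eef_rot: [3.137, -0.002, 2.033]
force: [0.7, -0.4, -0.2]
grip_width: 0.0938
```

Run:
```python
from h import *
snap(1)
crop("pics/scene1.png","pics/s1c.png",290,240,400,400,5)
crop("pics/top1.png","pics/t1c.png",170,250,330,370,5)
st(); c=plan([.3796,.2669,.06],115.8,2)
```

```text
t 2.28 p [0.3762 0.2757 0.0882] rpy [ 1.7994e+02 -9.0000e-02  1.1657e+02] F [-0.36 -0.   -0.  ] M [ 0.    -0.122  0.035] g 0.0941 j6 [0.55 0.26 1.88 0.   1.01 0.09]
{"x":-0.0047,"y":-0.0005,"z":0.0141,"ax":0.03,"ay":-0.04,"az":0.38}
{"x":-0.0047,"y":-0.0004,"z":0.0141,"ax":0.03,"ay":-0.04,"az":0.38}
```

View pics/s1c.png

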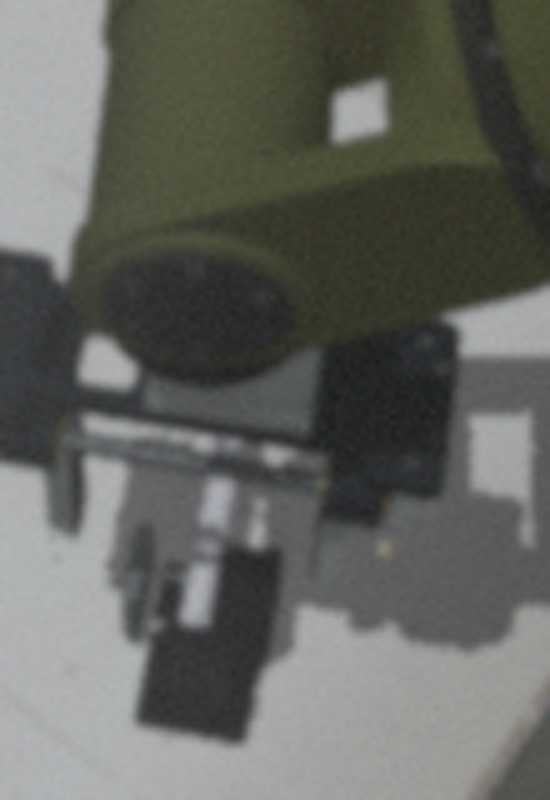

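View pics/t1c.png

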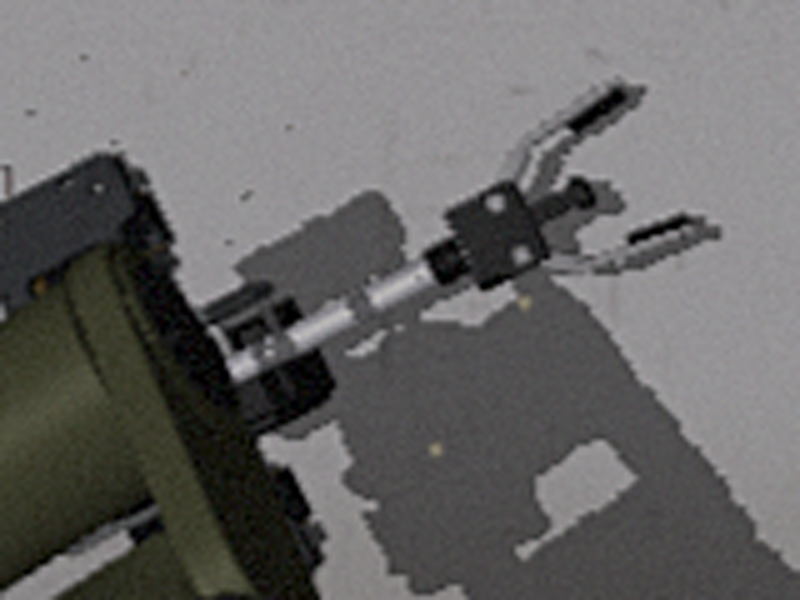

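Request:
step_arm([
  {"x": -0.005,"y": 0,"z": 0.014,"ax": 0,"ay": 0,"az": 0.4,"claw": 0.094},
  {"x": -0.005,"y": 0,"z": 0.014,"ax": 0,"ay": 0,"az": 0.4,"claw": 0.094},
  {"x": 0,"y": 0,"z": 0.012,"ax": 0,"ay": 0,"az": 0,"claw": 0.094},
])

```text
time_s: 2.53
ee_pos: [0.3815, 0.2671, 0.049]
eef_rot: [3.138, -0.002, 2.021]
force: [0.4, 0.9, -0.1]
grip_width: 0.0941
```

Run:
```python
from h import *
st(); c=plan([.3796,.2669,.0095],115.8,5)
```

```text
t 2.53 p [0.3815 0.2671 0.049 ] rpy [ 1.7979e+02 -9.0000e-02  1.1581e+02] F [ 0.44  0.93 -0.14] M [ 0.009 -0.16  -0.024] g 0.0941 j6 [0.53 0.32 1.91 0.   0.91 0.08]
{"x":0.0001,"y":-0.0004,"z":0.0079,"ax":0.04,"ay":-0.02,"az":0.00}
{"x":0.0001,"y":-0.0004,"z":0.0079,"ax":0.04,"ay":-0.02,"az":0.00}
{"x":0.0001,"y":-0.0004,"z":0.0079,"ax":0.04,"ay":-0.02,"az":0.00}
{"x":0.0001,"y":-0.0004,"z":0.0079,"ax":0.04,"ay":-0.02,"az":0.00}
{"x":0.0001,"y":-0.0004,"z":0.0079,"ax":0.04,"ay":-0.02,"az":0.00}
```

Request:
step_arm([
  {"x": 0,"y": -0.0005,"z": 0.009,"ax": 0,"ay": 0,"az": 0,"claw": 0.094},
  {"x": 0,"y": -0.0005,"z": 0.009,"ax": 0,"ay": 0,"az": 0,"claw": 0.094},
  {"x": 0,"y": -0.0005,"z": 0.008,"ax": 0,"ay": 0,"az": 0,"claw": 0.08},
  {"x": 0,"y": 0,"z": 0.007,"ax": 0,"ay": 0,"az": 0,"claw": 0.08},
  {"x": 0,"y": 0,"z": 0.003,"ax": 0,"ay": 0,"az": 0,"claw": 0.08},
], grip_force=9)

```text
time_s: 2.95
ee_pos: [0.3803, 0.2645, 0.0106]
eef_rot: [3.138, -0.001, 2.018]
force: [0.0, -0.2, 0.6]
grip_width: 0.0808
```

Run:
```python
from h import *
st(); c=plan([.3796,.2669,.0095],115.8,1)
```

```text
t 2.95 p [0.3803 0.2645 0.0106] rpy [ 1.7982e+02 -8.0000e-02  1.1563e+02] F [ 0.04 -0.2   0.62] M [ 0.012 -0.126  0.024] g 0.0808 j6 [0.53 0.39 1.93 0.   0.82 0.08]
{"x":0.0025,"y":0.0004,"z":0.0011,"ax":0.18,"ay":-0.08,"az":-0.17}
```

Request:
step_arm([
  {"x": 0.002,"y": 0,"z": 0.0015,"ax": 0.2,"ay": 0,"az": 0,"claw": 0.07},
  {"x": 0,"y": 0,"z": 0,"ax": 0,"ay": 0,"az": 0,"claw": 0.066},
  {"x": 0,"y": 0,"z": 0,"ax": 0,"ay": 0,"az": 0,"claw": 0.062},
  {"x": 0,"y": 0,"z": 0,"ax": 0,"ay": 0,"az": 0,"claw": 0.058},
  {"x": 0,"y": 0,"z": 0,"ax": 0,"ay": 0,"az": 0,"claw": 0.056},
], grip_force=9)

```text
time_s: 3.37
ee_pos: [0.3795, 0.2667, 0.0091]
eef_rot: [-3.141, -0.001, 2.018]
force: [-0.6, 0.2, -3.0]
grip_width: 0.0618
```

Request:
step_arm([
  {"x": 0,"y": 0,"z": 0,"ax": 0,"ay": 0,"az": 0,"claw": 0.056},
  {"x": 0,"y": 0,"z": 0,"ax": 0,"ay": 0,"az": 0,"claw": 0.056},
  {"x": 0,"y": 0,"z": 0,"ax": 0,"ay": 0,"az": 0,"claw": 0.056},
], grip_force=10)

```text
time_s: 3.62
ee_pos: [0.3795, 0.2667, 0.0093]
eef_rot: [-3.141, -0.001, 2.018]
force: [-0.2, -0.0, -2.9]
grip_width: 0.0617
```

Run:
```python
from h import *
st()
```

```text
t 3.62 p [0.3795 0.2667 0.0093] rpy [-1.7997e+02 -8.0000e-02  1.1564e+02] F [-0.19 -0.03 -2.87] M [ 0.012 -0.15  -0.017] g 0.0617 j6 [0.53 0.39 1.93 0.   0.83 0.08]
```

Request:
step_arm([
  {"x": 0,"y": 0,"z": -0.004,"ax": 0,"ay": 0,"az": 0,"claw": 0.056},
  {"x": 0,"y": 0,"z": -0.008,"ax": 0,"ay": 0,"az": 0,"claw": 0.056},
  {"x": 0,"y": 0,"z": -0.01,"ax": 0,"ay": 0,"az": 0,"claw": 0.056},
  {"x": 0,"y": 0,"z": -0.008,"ax": 0,"ay": 0,"az": 0,"claw": 0.056},
  {"x": 0,"y": 0,"z": 0,"ax": 0,"ay": 0,"az": 0,"claw": 0.056},
], grip_force=10.5)

```text
time_s: 4.03
ee_pos: [0.3795, 0.2667, 0.0427]
eef_rot: [-3.141, -0.001, 2.018]
force: [-0.8, 0.1, -2.4]
grip_width: 0.0604
```

```bash
cat >> h.py <<'E'
def jawfit(tag,pos,yawtcp,zoff=0):
    """cloud points in the frame of nominal reacher pose given by TCP (x=+4.?)"""
    ps=np.radians(yawtcp-180); vx=np.array([np.cos(ps),np.sin(ps)]); vy=np.array([-vx[1],vx[0]])
    for n in("scene","top"):
        C=cloud(n,np.load(f"pics/{n}{tag}_d.npy")); q=C[...,:2]-np.array(pos[:2]); X=q@vx; Y=q@vy; Z=C[...,2]
        g=(abs(Y)<.06)&(X>.03)&(X<.23)&(Z>zoff+.012)&(Z<zoff+.07)
        x,y,z=X[g],Y[g],Z[g]
        t=(x>.05)&(x<.095)&(abs(y)<.012); yk=(x>.115)&(x<.135)&(abs(y)<.012)
        print(n,'tube y',np.median(y[t]).round(4),'z98',np.percentile(z[t],90).round(4),'slope',np.polyfit(x[t|yk],y[t|yk],1)[0].round(4),'yoke z',np.median(z[yk]).round(4),'y',np.median(y[yk]).round(4),'xmax',np.percentile(x,99.7).round(4))
        w=(abs(y)>.0105)&(abs(y)<.02)&(x<.16); print('  yoke x',np.percentile(x[w],[3,97]).round(4),'jaw y',y[x>.16].min().round(4),y[x>.16].max().round(4))
E
python3 - <<'E'
from h import *
o=st(); snap(2); jawfit(2,o['ee_pos'],np.degrees(o['eef_rot'][2]),o['ee_pos'][2]-.0093)
crop("pics/scene2.png","pics/s2c.png",290,240,400,400,5)
E
```

```text
t 4.03 p [0.3795 0.2667 0.0427] rpy [-1.7997e+02 -8.0000e-02  1.1564e+02] F [-0.8   0.08 -2.43] M [-0.05  -0.148  0.005] g 0.0604 j6 [0.53 0.33 1.91 0.   0.9  0.08]
  return _methods._mean(a, axis=axis, dtype=dtype,
  ret = ret.dtype.type(ret / rcount)
Traceback (most recent call last):
  File "h.py", line 45, in jawfit
    print(n,'tube y',np.median(y[t]).round(4),'z98',np.percentile(z[t],90).round(4),'slope',np.polyfit(x[t|yk],y[t|yk],1)[0].round(4),'yoke z',np.median(z[yk]).round(4),'y',np.median(y[yk]).round(4),'xmax',np.percentile(x,99.7).round(4))
                                                    ~~~~~~~~~~~~~^^^^^^^^^
IndexError: index -1 is out of bounds for axis 0 with size 0
```

Scene view is blocked by the arm there; use the top view.

```bash
sed -i 's/for n in("scene","top"):/for n in("top",):/' h.py
python3 - <<'E'
from h import *
o=st(); jawfit(2,o['ee_pos'],np.degrees(o['eef_rot'][2]),o['ee_pos'][2]-.0093)
crop("pics/top2.png","pics/t2c.png",170,250,330,370,5)
E
```

```text
t 4.13 p [0.3791 0.2664 0.0414] rpy [-1.7989e+02 -7.0000e-02  1.1564e+02] F [-0.3  -0.52 -3.13] M [ 0.004 -0.125 -0.017] g 0.0606 j6 [0.53 0.33 1.91 0.   0.9  0.08]
top tube y 0.0029 z98 0.0803 slope -0.0506 yoke z 0.0811 y -0.0005 xmax 0.1991
  yoke x [0.0974 0.1408] jaw y -0.035 0.0416
```

View pics/t2c.png

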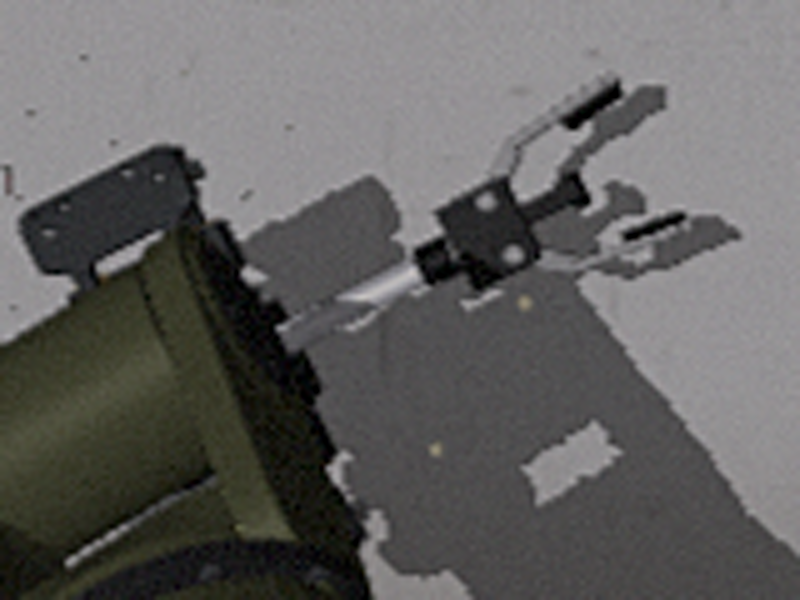

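Run:
```python
from h import *
np.set_printoptions(precision=4,suppress=True)
crop("pics/top2.png","pics/t2d.png",250,255,320,315,11)
o=ctrl.get_obs(); ps=np.radians(np.degrees(o['eef_rot'][2])-180); vx=np.array([np.cos(ps),np.sin(ps)]); vy=np.array([-vx[1],vx[0]])
for nm,u,v,z in [('pinL',486,202,.080),('pinR',514,253,.080),('collarmid',433,263,.078),('tipL',618,80,.075),('tipR',688,215,.075)]:
    q=wz("top",170+u/5,250+v/5,z)[:2]-o['ee_pos'][:2]; print(nm,q@vx,q@vy)
```

```text
pinL 0.12593026582515063 0.014052339702050727
pinR 0.12701441492793472 -0.01113364511347874
collarmid 0.09356860827647756 0.0009596752639582722
tipL 0.20068136617379553 0.03572507974873623
tipR 0.20152672523286422 -0.030678633743356293
```

View pics/t2d.png

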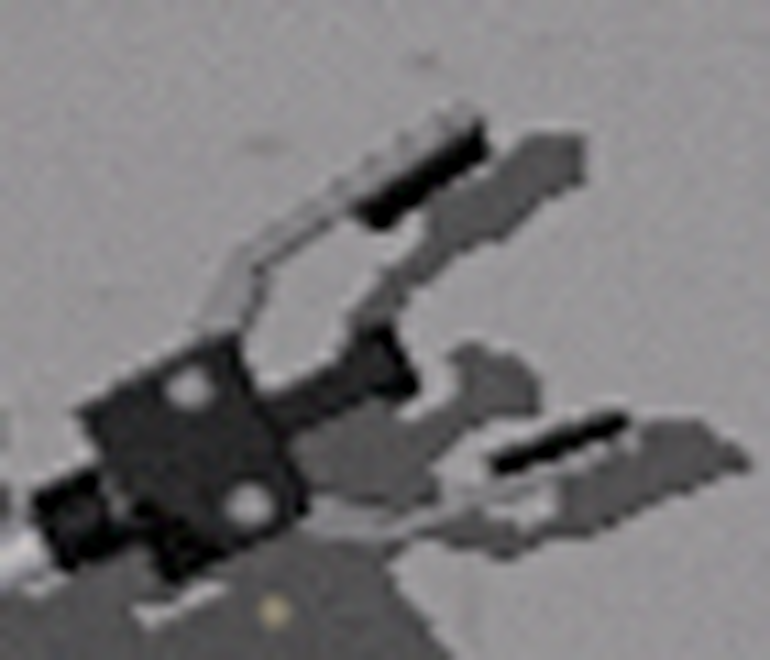

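```bash
cat >> h.py <<'E'
psi=np.radians(-50.55); c0=np.array([.6324,-.1388]); UX=np.array([np.cos(psi),np.sin(psi)]); UY=np.array([-UX[1],UX[0]])
def sh2w(x,y): return c0+x*UX+y*UY
def w2sh(p): q=np.asarray(p)[:2]-c0; return np.array([q@UX,q@UY])
E
python3 - <<'E'
from h import *
for u,v in [(345,204.5),(342,204.5),(348,204.5)]: print(w2sh(wz("scene",u,v,0)))
crop("pics/scene0.png","pics/s0t.png",325,190,370,220,16)
t=sh2w(-.29,-.0078); plan([*t,.036],128.8,9)
E
```

```text
[-0.00604432 -0.00411277]
[-0.00569203  0.00434623]
[-0.00639658 -0.01257081]
{"x":-0.0217,"y":-0.0026,"z":0.0006,"ax":-0.01,"ay":-0.01,"az":-1.46}
{"x":-0.0216,"y":-0.0032,"z":0.0006,"ax":-0.01,"ay":-0.01,"az":-1.46}
{"x":-0.0215,"y":-0.0037,"z":0.0006,"ax":-0.01,"ay":-0.01,"az":-1.46}
{"x":-0.0214,"y":-0.0043,"z":0.0006,"ax":-0.01,"ay":-0.01,"az":-1.46}
{"x":-0.0213,"y":-0.0048,"z":0.0006,"ax":-0.01,"ay":-0.01,"az":-1.46}
{"x":-0.0212,"y":-0.0054,"z":0.0006,"ax":-0.01,"ay":-0.01,"az":-1.46}
{"x":-0.0210,"y":-0.0059,"z":0.0006,"ax":-0.01,"ay":-0.01,"az":-1.46}
{"x":-0.0209,"y":-0.0064,"z":0.0006,"ax":-0.01,"ay":-0.01,"az":-1.46}
{"x":-0.0207,"y":-0.0070,"z":0.0006,"ax":-0.01,"ay":-0.01,"az":-1.46}
```

View pics/s0t.png

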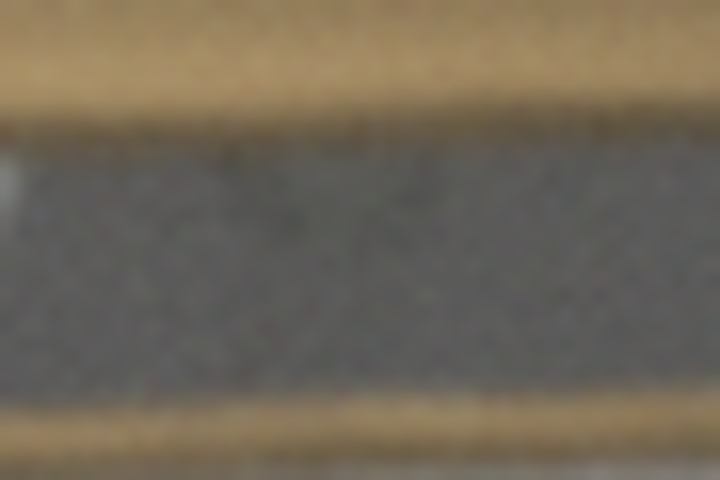

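Request:
step_arm([
  {"x": -0.02,"y": -0.0026,"z": 0.0005,"ax": 0,"ay": 0,"az": -1.4,"claw": 0.056},
  {"x": -0.0216,"y": -0.0032,"z": 0.0005,"ax": 0,"ay": 0,"az": -1.4,"claw": 0.056},
  {"x": -0.0215,"y": -0.0037,"z": 0.0005,"ax": 0,"ay": 0,"az": -1.4,"claw": 0.056},
  {"x": -0.0214,"y": -0.0043,"z": 0.0005,"ax": 0,"ay": 0,"az": -1.4,"claw": 0.056},
  {"x": -0.0213,"y": -0.005,"z": 0.0005,"ax": 0,"ay": 0,"az": -1.4,"claw": 0.056},
])

```text
time_s: 4.55
ee_pos: [0.4127, 0.1634, 0.0379]
eef_rot: [-3.14, -0.002, 2.151]
force: [0.1, 0.2, -2.6]
grip_width: 0.0604
```

Run:
```python
from h import *
st()
t=sh2w(-.29,-.0078); plan([*t,.036],128.8,5)
```

```text
t 4.55 p [0.4127 0.1634 0.0379] rpy [-1.7989e+02 -1.3000e-01  1.2322e+02] F [ 0.07  0.18 -2.61] M [ 0.017 -0.148  0.071] g 0.0604 j6 [ 0.29  0.3   1.97  0.    0.88 -0.29]
{"x":-0.0172,"y":-0.0042,"z":0.0003,"ax":-0.02,"ay":-0.03,"az":-1.12}
{"x":-0.0171,"y":-0.0045,"z":0.0003,"ax":-0.02,"ay":-0.03,"az":-1.12}
{"x":-0.0170,"y":-0.0049,"z":0.0004,"ax":-0.02,"ay":-0.03,"az":-1.12}
{"x":-0.0169,"y":-0.0052,"z":0.0004,"ax":-0.02,"ay":-0.03,"az":-1.12}
{"x":-0.0168,"y":-0.0055,"z":0.0004,"ax":-0.02,"ay":-0.03,"az":-1.12}
```

Request:
step_arm([
  {"x": -0.0172,"y": -0.0042,"z": 0.001,"ax": 0,"ay": 0,"az": -1.1,"claw": 0.056},
  {"x": -0.0171,"y": -0.0045,"z": 0.001,"ax": 0,"ay": 0,"az": -1.1,"claw": 0.056},
  {"x": -0.017,"y": -0.005,"z": 0.001,"ax": 0,"ay": 0,"az": -1.1,"claw": 0.056},
  {"x": -0.016,"y": -0.005,"z": 0.001,"ax": 0,"ay": 0,"az": -1.1,"claw": 0.056},
  {"x": -0.008,"y": -0.003,"z": 0.001,"ax": 0,"ay": 0,"az": -0.6,"claw": 0.056},
])

```text
time_s: 4.97
ee_pos: [0.4389, 0.0834, 0.0312]
eef_rot: [-3.138, -0.003, 2.242]
force: [0.2, 0.2, -2.5]
grip_width: 0.0604
```

Request:
step_arm([
  {"x": 0,"y": 0,"z": 0,"ax": 0,"ay": 0,"az": 0,"claw": 0.056},
])

```text
time_s: 5.05
ee_pos: [0.439, 0.0821, 0.0308]
eef_rot: [-3.137, -0.003, 2.241]
force: [0.4, 1.0, -2.5]
grip_width: 0.0607
```

Run:
```python
from h import *
o=st(); snap(3)
print(w2sh(o['ee_pos']))
jawfit(3,o['ee_pos'],np.degrees(o['eef_rot'][2]),o['ee_pos'][2]-.0093)
p=px("top",[*o['ee_pos'][:2],.05]); print(p)
crop("pics/top3.png","pics/t3c.png",300,190,440,310,5)
crop("pics/scene3.png","pics/s3c.png",270,145,430,265,5)
```

```text
t 5.05 p [0.439  0.0821 0.0308] rpy [-179.75   -0.19  128.38] F [ 0.35  1.03 -2.53] M [ 0.042 -0.079  0.01 ] g 0.0607 j6 [ 0.1   0.32  1.96  0.    0.87 -0.57]
[-0.29347443 -0.00896469]
top tube y 0.0028 z98 0.0704 slope -0.065 yoke z 0.0689 y 0.0001 xmax 0.2296
  yoke x [0.0963 0.1387] jaw y -0.0474 0.048
[303.00267642 292.813352  ]
```

View pics/t3c.png

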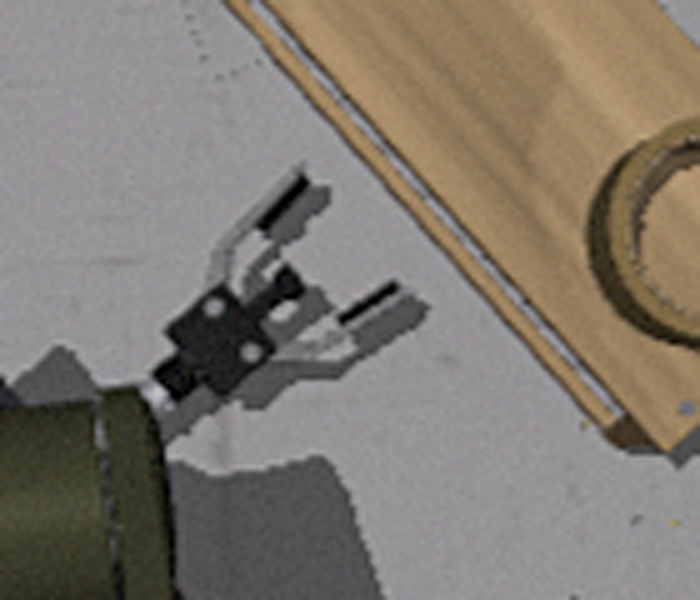

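View pics/s3c.png

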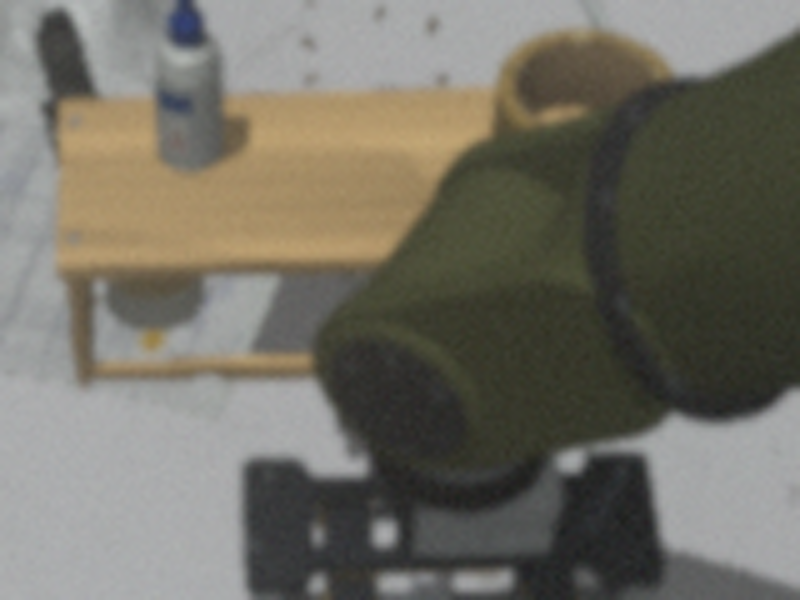

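Run:
```python
from h import *
np.set_printoptions(precision=4,suppress=True)
f=lambda u,v,z: w2sh(wz("top",300+u/5,190+v/5,z))
for nm,u,v,z in [('pinL',215,307,.0695),('pinR',251,352,.0695),('tipL',303,172,.06),('tipR',405,285,.06),('collar',178,377,.067),('railouter a',300,80,.014),('railouter b',560,385,.014),('board a',275,10,.096),('board b',622,412,.096)]:
    print(nm,f(u,v,z))
print(w2sh(ctrl.get_obs()['ee_pos']))
```

```text
pinL [-0.1667  0.0022]
pinR [-0.1678 -0.0231]
tipL [-0.096   0.0225]
tipR [-0.0951 -0.0455]
collar [-0.1993 -0.0104]
railouter a [-0.0612  0.058 ]
railouter b [-0.0643 -0.1283]
board a [-0.0638  0.0827]
board b [-0.0664 -0.1464]
[-0.2946 -0.0084]
```

Request:
step_arm([
  {"x": -0.014,"y": 0.0015,"z": 0,"ax": 0,"ay": 0,"az": -0.3,"claw": 0.056},
  {"x": -0.02,"y": 0.001,"z": 0,"ax": 0,"ay": 0,"az": -0.2,"claw": 0.056},
  {"x": -0.02,"y": 0.001,"z": 0,"ax": 0,"ay": 0,"az": 0,"claw": 0.056},
  {"x": -0.018,"y": 0,"z": 0,"ax": 0,"ay": 0,"az": 0,"claw": 0.056},
  {"x": -0.012,"y": 0,"z": 0,"ax": 0,"ay": 0,"az": 0,"claw": 0.056},
])

```text
time_s: 5.57
ee_pos: [0.4938, 0.0231, 0.0303]
eef_rot: [-3.136, -0.005, 2.254]
force: [0.2, 0.2, -2.0]
grip_width: 0.0608
```

Run:
```python
from h import *
o=st(); print(w2sh(o['ee_pos']),'throat',w2sh(o['ee_pos'])[0]+.166)
plan([*sh2w(-.035-.166,-.0052),.0308],128.9,2)
```

```text
t 5.57 p [0.4938 0.0231 0.0303] rpy [-179.7    -0.29  129.15] F [ 0.21  0.22 -1.98] M [ 0.049 -0.158 -0.04 ] g 0.0608 j6 [-0.03  0.41  1.83  0.    0.91 -0.71]
[-0.21311933 -0.00415614] throat -0.047119334835333565
{"x":-0.0061,"y":-0.0005,"z":-0.0003,"ax":-0.15,"ay":-0.15,"az":0.12}
{"x":-0.0061,"y":-0.0005,"z":-0.0003,"ax":-0.15,"ay":-0.15,"az":0.12}
```

Request:
step_arm([
  {"x": -0.008,"y": -0.0006,"z": 0,"ax": -0.15,"ay": -0.15,"az": 0.1,"claw": 0.056},
  {"x": -0.005,"y": 0,"z": 0.003,"ax": -0.15,"ay": -0.15,"az": 0.1,"claw": 0.056},
  {"x": 0,"y": 0,"z": 0.006,"ax": 0,"ay": 0,"az": 0,"claw": 0.056},
  {"x": 0,"y": 0,"z": 0.006,"ax": 0,"ay": 0,"az": 0,"claw": 0.056},
  {"x": 0,"y": 0,"z": 0.003,"ax": 0,"ay": 0,"az": 0,"claw": 0.056},
])

```text
time_s: 5.98
ee_pos: [0.502, 0.0133, 0.0107]
eef_rot: [3.141, 0.001, 2.25]
force: [-0.4, 0.1, -3.7]
grip_width: 0.0604
```

Run:
```python
from h import *
o=st(); snap(4); print(w2sh(o['ee_pos']),'throat',w2sh(o['ee_pos'])[0]+.166)
plan([*sh2w(-.012-.166,-.0050),.0112],128.9,2)
crop("pics/top4.png","pics/t4c.png",300,180,440,300,5)
crop("pics/scene4.png","pics/s4c.png",270,145,430,265,5)
```

```text
t 5.98 p [0.502  0.0133 0.0107] rpy [1.7995e+02 3.0000e-02 1.2890e+02] F [-0.42  0.06 -3.75] M [ 0.02  -0.085  0.011] g 0.0604 j6 [-0.05  0.45  1.82  0.    0.87 -0.73]
[-0.20029554 -0.00406852] throat -0.034295535145343586
{"x":-0.0112,"y":-0.0003,"z":-0.0002,"ax":0.01,"ay":0.00,"az":0.01}
{"x":-0.0112,"y":-0.0003,"z":-0.0002,"ax":0.01,"ay":0.00,"az":0.01}
```

View pics/t4c.png

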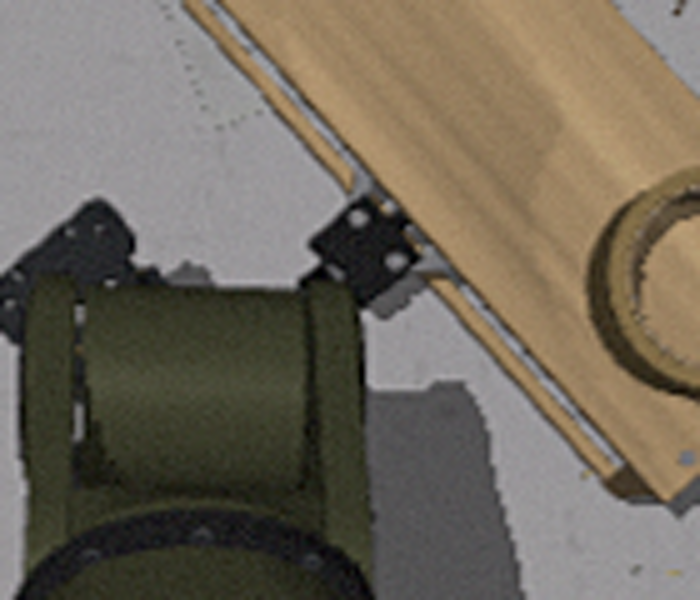

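View pics/s4c.png

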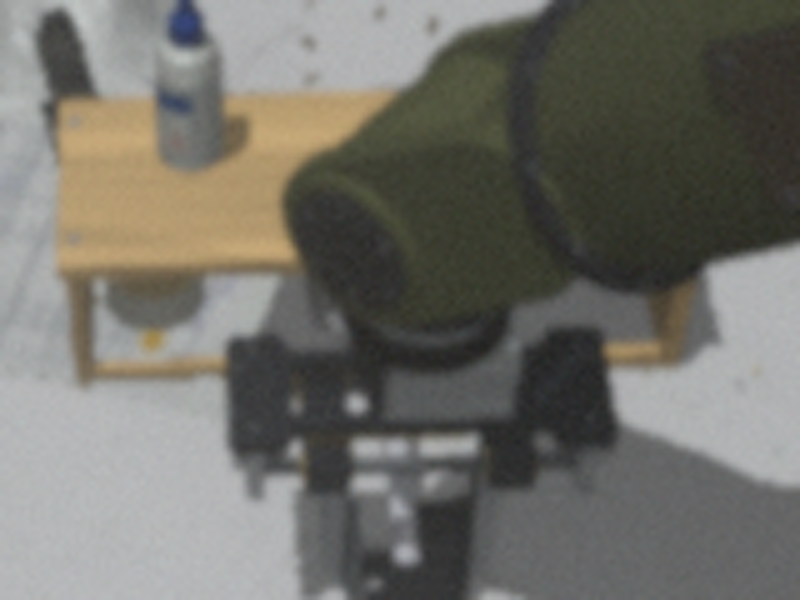

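Run:
```python
from h import *
np.set_printoptions(precision=4,suppress=True)
f=lambda u,v,z: w2sh(wz("top",300+u/5,180+v/5,z))
for u,v in[(358,218),(396,262)]: print(f(u,v,.0495))
```

```text
[-0.0743  0.008 ]
[-0.0745 -0.0183]
```

Request:
step_arm([
  {"x": -0.006,"y": 0,"z": 0,"ax": 0,"ay": 0,"az": 0,"claw": 0.056},
  {"x": -0.007,"y": 0,"z": 0,"ax": 0,"ay": 0,"az": 0,"claw": 0.056},
  {"x": -0.006,"y": 0,"z": 0,"ax": 0,"ay": 0,"az": 0,"claw": 0.056},
  {"x": -0.002,"y": 0,"z": 0,"ax": 0,"ay": 0,"az": 0,"claw": 0.056},
  {"x": -0.0015,"y": 0,"z": 0,"ax": 0,"ay": 0,"az": 0,"claw": 0.056},
])

```text
time_s: 6.5
ee_pos: [0.5175, -0.0053, 0.0113]
eef_rot: [3.141, 0.001, 2.251]
force: [-0.1, 0.7, -2.1]
grip_width: 0.0606
```

Run:
```python
from h import *
o=st(); print(w2sh(o['ee_pos']),'throat',w2sh(o['ee_pos'])[0]+.165, 'Fx', o['force'][:2]@UX)
```

```text
t 6.5 p [ 0.5175 -0.0053  0.0113] rpy [1.7995e+02 3.0000e-02 1.2898e+02] F [-0.11  0.73 -2.14] M [ 0.036 -0.117  0.001] g 0.0606 j6 [-0.08  0.48  1.78  0.    0.88 -0.76]
[-0.17613778 -0.00390139] throat -0.011137779623436206 Fx -0.6301505685281297
```

Request:
step_arm([
  {"x": -0.001,"y": 0,"z": 0,"ax": 0,"ay": 0,"az": 0,"claw": 0.056},
  {"x": -0.001,"y": 0,"z": 0,"ax": 0,"ay": 0,"az": 0,"claw": 0.056},
  {"x": -0.001,"y": 0,"z": 0,"ax": 0,"ay": 0,"az": 0,"claw": 0.056},
  {"x": -0.001,"y": 0,"z": 0,"ax": 0,"ay": 0,"az": 0,"claw": 0.056},
  {"x": -0.001,"y": 0,"z": 0,"ax": 0,"ay": 0,"az": 0,"claw": 0.056},
])

```text
time_s: 6.92
ee_pos: [0.521, -0.0098, 0.0115]
eef_rot: [3.141, 0.001, 2.251]
force: [0.5, 0.9, -2.2]
grip_width: 0.0606
```

Run:
```python
from h import *
o=st(); print(w2sh(o['ee_pos']),'throat',w2sh(o['ee_pos'])[0]+.165, 'Fx', o['force'][:2]@UX)
```

```text
t 6.92 p [ 0.521  -0.0098  0.0115] rpy [1.7994e+02 3.0000e-02 1.2895e+02] F [ 0.49  0.93 -2.19] M [ 0.069 -0.004  0.005] g 0.0606 j6 [-0.09  0.49  1.77  0.    0.89 -0.77]
[-0.17037824 -0.00403135] throat -0.005378241527282807 Fx -0.40318766351575147
```

Request:
step_arm([
  {"x": -0.001,"y": 0,"z": 0,"ax": 0,"ay": 0,"az": 0,"claw": 0.056},
  {"x": -0.001,"y": 0,"z": 0,"ax": 0,"ay": 0,"az": 0,"claw": 0.056},
  {"x": -0.001,"y": 0,"z": 0,"ax": 0,"ay": 0,"az": 0,"claw": 0.056},
  {"x": -0.001,"y": 0,"z": 0,"ax": 0,"ay": 0,"az": 0,"claw": 0.056},
  {"x": -0.001,"y": 0,"z": 0,"ax": 0,"ay": 0,"az": 0,"claw": 0.056},
])

```text
time_s: 7.33
ee_pos: [0.5243, -0.0138, 0.0115]
eef_rot: [3.141, 0.0, 2.251]
force: [0.2, -0.7, -2.4]
grip_width: 0.0606
```

Run:
```python
from h import *
o=st(); print(w2sh(o['ee_pos']),'throat',w2sh(o['ee_pos'])[0]+.165, 'Fx', o['force'][:2]@UX)
snap(5); crop("pics/top5.png","pics/t5c.png",300,180,440,300,5)
crop("pics/scene5.png","pics/s5c.png",310,165,390,245,8)
```

```text
t 7.33 p [ 0.5243 -0.0138  0.0115] rpy [1.7995e+02 1.0000e-02 1.2897e+02] F [ 0.16 -0.71 -2.36] M [ 0.082 -0.151  0.002] g 0.0606 j6 [-0.1   0.49  1.76  0.    0.89 -0.78]
[-0.16524563 -0.0040364 ] throat -0.00024562877025166574 Fx 0.650704913399996
```

View pics/s5c.png

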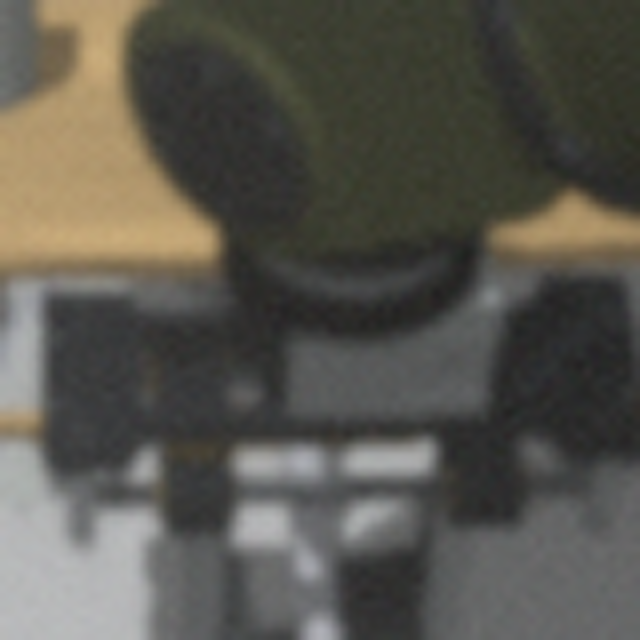

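View pics/t5c.png

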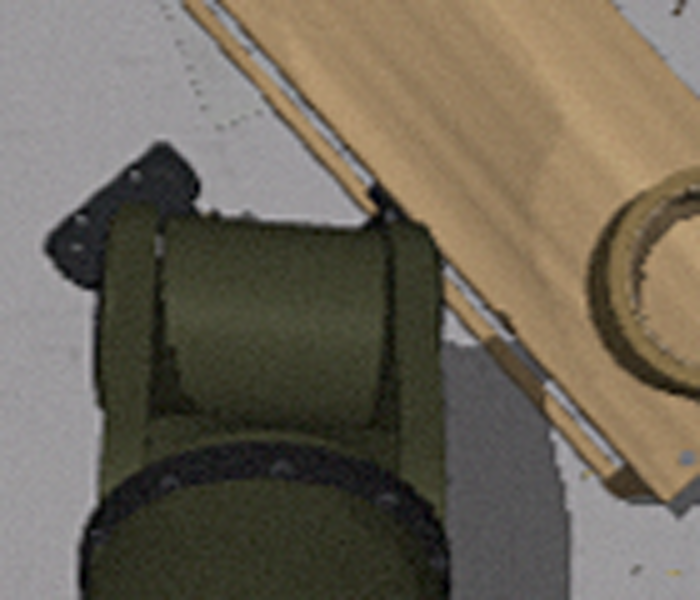

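Request:
step_arm([
  {"x": -0.001,"y": 0,"z": 0,"ax": 0,"ay": 0,"az": 0,"claw": 0.056},
  {"x": -0.001,"y": 0,"z": 0,"ax": 0,"ay": 0,"az": 0,"claw": 0.056},
  {"x": -0.001,"y": 0,"z": 0,"ax": 0,"ay": 0,"az": 0,"claw": 0.056},
  {"x": 0,"y": 0,"z": 0,"ax": 0,"ay": 0,"az": 0,"claw": 0.056},
])

```text
time_s: 7.77
ee_pos: [0.5264, -0.0164, 0.0115]
eef_rot: [3.141, 0.0, 2.251]
force: [0.1, -0.3, -3.0]
grip_width: 0.0601
```

Run:
```python
from h import *
o=st(); print(w2sh(o['ee_pos']),'throat',w2sh(o['ee_pos'])[0]+.165, 'Fx', o['force'][:2]@UX)
```

```text
t 7.77 p [ 0.5264 -0.0164  0.0115] rpy [1.7995e+02 2.0000e-02 1.2897e+02] F [ 0.14 -0.34 -3.02] M [ 0.001 -0.116  0.026] g 0.0601 j6 [-0.1   0.5   1.75  0.    0.89 -0.78]
[-0.16191242 -0.0040724 ] throat 0.003087581867329603 Fx 0.3451852299070909
```

Request:
step_arm([
  {"x": 0,"y": -0.0005,"z": 0,"ax": 0,"ay": 0,"az": 0,"claw": 0.059},
  {"x": 0,"y": -0.0006,"z": 0,"ax": 0,"ay": 0,"az": 0,"claw": 0.0578},
  {"x": 0,"y": -0.0006,"z": 0,"ax": 0,"ay": 0,"az": 0,"claw": 0.0566},
  {"x": 0,"y": -0.0006,"z": 0,"ax": 0,"ay": 0,"az": 0,"claw": 0.0554},
  {"x": 0,"y": -0.0006,"z": 0,"ax": 0,"ay": 0,"az": 0,"claw": 0.0542},
], grip_force=14)

```text
time_s: 8.18
ee_pos: [0.5239, -0.0185, 0.0114]
eef_rot: [3.141, 0.0, 2.251]
force: [-0.9, -0.7, -3.2]
grip_width: 0.0547
```

Run:
```python
from h import *
o=st(); print(w2sh(o['ee_pos']))
```

```text
t 8.18 p [ 0.5239 -0.0185  0.0114] rpy [1.7996e+02 2.0000e-02 1.2895e+02] F [-0.91 -0.71 -3.2 ] M [-0.072 -0.081 -0.09 ] g 0.0547 j6 [-0.11  0.49  1.76  0.    0.89 -0.79]
[-0.16188189 -0.00735122]
```

Request:
step_arm([
  {"x": 0,"y": -0.0004,"z": 0,"ax": 0,"ay": 0,"az": 0,"claw": 0.053},
  {"x": 0,"y": -0.0004,"z": 0,"ax": 0,"ay": 0,"az": 0,"claw": 0.052},
  {"x": 0,"y": -0.0004,"z": 0,"ax": 0,"ay": 0,"az": 0,"claw": 0.051},
  {"x": 0,"y": -0.0004,"z": 0,"ax": 0,"ay": 0,"az": 0,"claw": 0.05},
  {"x": 0,"y": -0.0003,"z": 0,"ax": 0,"ay": 0,"az": 0,"claw": 0.049},
], grip_force=15.5)

```text
time_s: 8.6
ee_pos: [0.5221, -0.02, 0.0114]
eef_rot: [3.141, 0.0, 2.25]
force: [-0.0, -0.2, -1.8]
grip_width: 0.0496
```

Run:
```python
from h import *
o=st(); print(w2sh(o['ee_pos']))
```

```text
t 8.6 p [ 0.5221 -0.02    0.0114] rpy [1.7997e+02 2.0000e-02 1.2894e+02] F [-0.04 -0.16 -1.83] M [-0.13  -0.041 -0.167] g 0.0496 j6 [-0.11  0.49  1.76  0.    0.89 -0.79]
[-0.16184577 -0.00964997]
```

Request:
step_arm([
  {"x": 0,"y": -0.0004,"z": 0,"ax": 0,"ay": 0,"az": 0,"claw": 0.048},
  {"x": 0,"y": -0.0003,"z": 0,"ax": 0,"ay": 0,"az": 0,"claw": 0.047},
  {"x": 0,"y": 0,"z": 0,"ax": 0,"ay": 0,"az": 0,"claw": 0.045},
  {"x": 0,"y": 0,"z": 0,"ax": 0,"ay": 0,"az": 0,"claw": 0.045},
], grip_force=17)

```text
time_s: 8.93
ee_pos: [0.5216, -0.0204, 0.0115]
eef_rot: [3.141, 0.001, 2.251]
force: [-1.0, 0.2, -2.3]
grip_width: 0.0484
```

Run:
```python
from h import *
o=st(); print(w2sh(o['ee_pos']))
```

```text
t 8.93 p [ 0.5216 -0.0204  0.0115] rpy [1.7995e+02 3.0000e-02 1.2895e+02] F [-1.01  0.15 -2.34] M [-0.022 -0.084 -0.067] g 0.0484 j6 [-0.11  0.49  1.76  0.    0.89 -0.79]
[-0.16181358 -0.01033153]
```

Request:
step_arm([
  {"x": 0,"y": 0,"z": 0,"ax": 0,"ay": 0,"az": 0,"claw": 0.045},
  {"x": 0,"y": 0,"z": 0,"ax": 0,"ay": 0,"az": 0,"claw": 0.045},
  {"x": 0,"y": 0,"z": 0,"ax": 0,"ay": 0,"az": 0,"claw": 0.045},
], grip_force=19)

```text
time_s: 9.18
ee_pos: [0.5216, -0.0204, 0.0115]
eef_rot: [3.141, 0.0, 2.251]
force: [-0.2, -0.6, -2.0]
grip_width: 0.0481
```

Request:
step_arm([
  {"x": 0,"y": 0,"z": 0,"ax": 0,"ay": 0,"az": 0,"claw": 0.045},
  {"x": 0,"y": 0,"z": 0,"ax": 0,"ay": 0,"az": 0,"claw": 0.045},
  {"x": 0,"y": 0,"z": 0,"ax": 0,"ay": 0,"az": 0,"claw": 0.045},
], grip_force=21)

```text
time_s: 9.43
ee_pos: [0.5216, -0.0204, 0.0115]
eef_rot: [3.141, 0.0, 2.251]
force: [-0.0, -0.2, -1.7]
grip_width: 0.0479
```

Request:
step_arm([
  {"x": 0,"y": 0,"z": -0.003,"ax": 0,"ay": 0,"az": 0,"claw": 0.045},
  {"x": 0,"y": 0,"z": -0.005,"ax": 0,"ay": 0,"az": 0,"claw": 0.045},
  {"x": 0,"y": 0,"z": -0.006,"ax": 0,"ay": 0,"az": 0,"claw": 0.045},
  {"x": 0,"y": 0,"z": -0.005,"ax": 0,"ay": 0,"az": 0,"claw": 0.045},
  {"x": 0,"y": 0,"z": 0,"ax": 0,"ay": 0,"az": 0,"claw": 0.045},
])

```text
time_s: 9.85
ee_pos: [0.5214, -0.0202, 0.0324]
eef_rot: [3.141, -0.0, 2.251]
force: [0.6, -0.4, -2.7]
grip_width: 0.048
```

Run:
```python
from h import *
o=st(); print(w2sh(o['ee_pos']))
snap(6); crop("pics/top6.png","pics/t6c.png",300,180,440,300,5)
```

```text
t 9.85 p [ 0.5214 -0.0202  0.0324] rpy [ 1.7998e+02 -1.0000e-02  1.2896e+02] F [ 0.6  -0.44 -2.68] M [ 0.044 -0.104 -0.053] g 0.048 j6 [-0.11  0.45  1.76  0.    0.93 -0.79]
[-0.16206951 -0.01037973]
```

View pics/t6c.png

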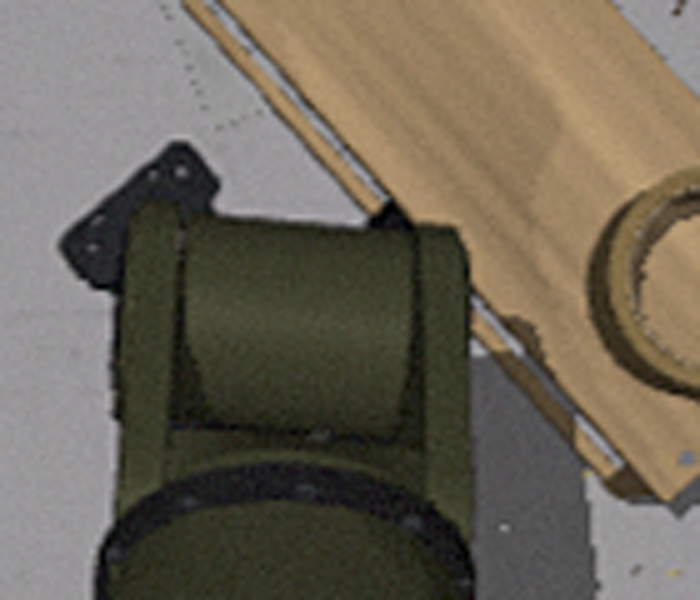

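Request:
step_arm([
  {"x": 0.004,"y": 0,"z": -0.003,"ax": 0,"ay": 0,"az": 0,"claw": 0.045},
  {"x": 0.008,"y": 0,"z": 0,"ax": 0,"ay": 0,"az": 0,"claw": 0.045},
  {"x": 0.012,"y": 0,"z": 0,"ax": 0,"ay": 0,"az": 0,"claw": 0.045},
  {"x": 0.015,"y": 0,"z": 0,"ax": 0,"ay": 0,"az": 0,"claw": 0.045},
  {"x": 0.015,"y": 0,"z": 0,"ax": 0,"ay": 0,"az": 0,"claw": 0.045},
])

```text
time_s: 10.37
ee_pos: [0.4847, 0.0236, 0.0341]
eef_rot: [-3.141, -0.001, 2.248]
force: [0.4, 0.5, -3.6]
grip_width: 0.0478
```

Request:
step_arm([
  {"x": 0.015,"y": 0,"z": 0,"ax": 0,"ay": 0,"az": 0,"claw": 0.045},
  {"x": 0.015,"y": 0,"z": 0,"ax": 0,"ay": 0,"az": 0,"claw": 0.045},
  {"x": 0.015,"y": 0,"z": 0,"ax": 0,"ay": 0,"az": 0,"claw": 0.045},
  {"x": 0.015,"y": 0,"z": 0,"ax": 0,"ay": 0,"az": 0,"claw": 0.045},
  {"x": 0.01,"y": 0,"z": 0,"ax": 0,"ay": 0,"az": 0,"claw": 0.045},
])

```text
time_s: 10.78
ee_pos: [0.4335, 0.0842, 0.0335]
eef_rot: [-3.139, -0.003, 2.25]
force: [-0.4, 0.3, -3.5]
grip_width: 0.048
```

Run:
```python
from h import *
o=st(); print(w2sh(o['ee_pos']))
snap(7); crop("pics/top7.png","pics/t7c.png",290,190,430,310,5)
```

```text
t 10.78 p [0.4335 0.0842 0.0335] rpy [-1.7986e+02 -1.7000e-01  1.2891e+02] F [-0.45  0.34 -3.47] M [ 0.153 -0.046  0.035] g 0.048 j6 [ 0.11  0.3   1.97  0.    0.87 -0.57]
[-0.29863242 -0.01189145]
```

View pics/t7c.png

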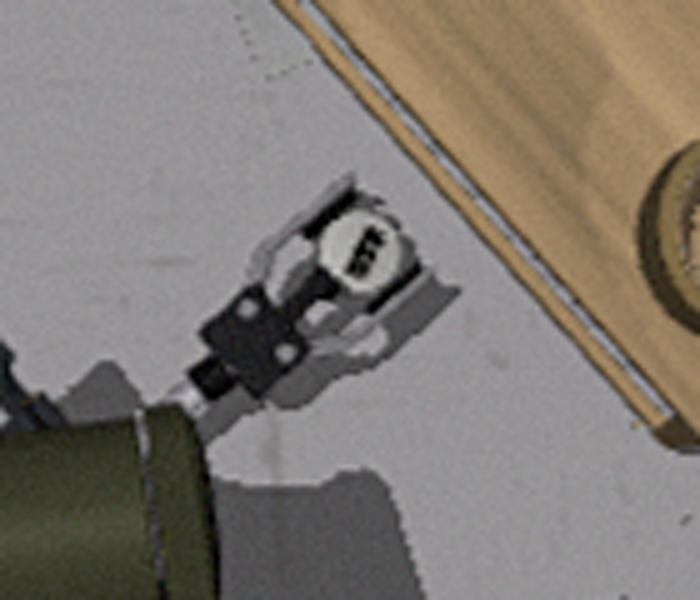

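Run:
```python
from h import *
print(wz("top",200,384,0), wz("top",400,380,0))
C=cloud("top",np.load("pics/top7_d.npy")); print(w2sh(C[240,363]),C[240,363], [C[v,u,2].round(4) for u,v in((362,235),(360,245),(366,238))])
plan([*sh2w(-.385,-.012),.034],128.9,6)
```

```text
[0.23632722 0.32340533 0.        ] [ 0.23513639 -0.13485412  0.        ]
[-0.11273292 -0.00727446] [ 0.5551518  -0.05637219  0.04233532] [np.float64(0.0375), np.float64(0.0442), np.float64(0.0436)]
{"x":0.0144,"y":-0.0002,"z":-0.0000,"ax":-0.02,"ay":-0.03,"az":0.01}
{"x":0.0144,"y":-0.0002,"z":-0.0000,"ax":-0.02,"ay":-0.03,"az":0.01}
{"x":0.0144,"y":-0.0002,"z":-0.0000,"ax":-0.02,"ay":-0.03,"az":0.01}
{"x":0.0144,"y":-0.0002,"z":-0.0001,"ax":-0.02,"ay":-0.03,"az":0.01}
{"x":0.0144,"y":-0.0002,"z":-0.0001,"ax":-0.02,"ay":-0.03,"az":0.01}
{"x":0.0144,"y":-0.0002,"z":-0.0001,"ax":-0.02,"ay":-0.03,"az":0.01}
```

Request:
step_arm([
  {"x": 0.014,"y": 0,"z": 0,"ax": 0,"ay": 0,"az": 0,"claw": 0.045},
  {"x": 0.016,"y": 0,"z": 0,"ax": 0,"ay": 0,"az": 0,"claw": 0.045},
  {"x": 0.016,"y": 0,"z": 0,"ax": 0,"ay": 0,"az": 0,"claw": 0.045},
  {"x": 0.016,"y": 0,"z": 0,"ax": 0,"ay": 0,"az": 0,"claw": 0.045},
  {"x": 0.014,"y": 0,"z": 0,"ax": 0,"ay": 0,"az": 0,"claw": 0.045},
])

```text
time_s: 11.3
ee_pos: [0.3866, 0.1435, 0.0342]
eef_rot: [3.142, -0.001, 2.249]
force: [-0.4, 0.3, -3.0]
grip_width: 0.0479
```

Request:
step_arm([
  {"x": 0.008,"y": 0,"z": 0,"ax": -0.1,"ay": -0.15,"az": 0,"claw": 0.045},
  {"x": 0,"y": 0,"z": 0,"ax": 0,"ay": 0,"az": 0,"claw": 0.045},
])

```text
time_s: 11.47
ee_pos: [0.3807, 0.151, 0.0342]
eef_rot: [3.139, 0.002, 2.25]
force: [-0.2, 0.3, -3.4]
grip_width: 0.0478
```

Run:
```python
from h import *
o=st(); print(w2sh(o['ee_pos']))
plan([*o['ee_pos'][:2],.0115],128.9,5)
```

```text
t 11.47 p [0.3807 0.151  0.0342] rpy [1.7987e+02 1.2000e-01 1.2892e+02] F [-0.21  0.26 -3.42] M [ 0.109 -0.037  0.02 ] g 0.0478 j6 [ 0.29  0.24  2.06 -0.    0.84 -0.39]
[-0.38368558 -0.0102416 ]
{"x":0.0000,"y":-0.0000,"z":0.0045,"ax":0.03,"ay":0.02,"az":0.00}
{"x":0.0000,"y":-0.0000,"z":0.0045,"ax":0.03,"ay":0.02,"az":0.00}
{"x":0.0000,"y":-0.0000,"z":0.0045,"ax":0.03,"ay":0.02,"az":0.00}
{"x":0.0000,"y":-0.0000,"z":0.0045,"ax":0.03,"ay":0.02,"az":0.00}
{"x":0.0000,"y":-0.0000,"z":0.0045,"ax":0.03,"ay":0.02,"az":0.00}
```

Request:
step_arm([
  {"x": 0,"y": 0,"z": 0.005,"ax": 0,"ay": 0,"az": 0,"claw": 0.045},
  {"x": 0,"y": 0,"z": 0.005,"ax": 0,"ay": 0,"az": 0,"claw": 0.045},
  {"x": 0,"y": 0,"z": 0.004,"ax": 0,"ay": 0,"az": 0,"claw": 0.045},
  {"x": 0,"y": 0,"z": 0.003,"ax": 0,"ay": 0,"az": 0,"claw": 0.045},
  {"x": 0,"y": 0,"z": 0.002,"ax": 0,"ay": 0,"az": 0,"claw": 0.045},
])

```text
time_s: 11.88
ee_pos: [0.3827, 0.1495, 0.0135]
eef_rot: [3.138, 0.003, 2.249]
force: [-0.6, -0.6, -3.6]
grip_width: 0.0477
```

Run:
```python
from h import *
o=st()
```

```text
t 11.88 p [0.3827 0.1495 0.0135] rpy [1.7980e+02 1.7000e-01 1.2886e+02] F [-0.56 -0.64 -3.56] M [0.108 0.017 0.016] g 0.0477 j6 [ 0.28  0.28  2.07 -0.    0.79 -0.39]
```

Request:
step_arm([
  {"x": 0,"y": 0,"z": 0.001,"ax": 0.15,"ay": 0.1,"az": 0,"claw": 0.045},
  {"x": 0,"y": 0,"z": 0.0007,"ax": 0,"ay": 0,"az": 0,"claw": 0.045},
  {"x": 0,"y": 0,"z": 0,"ax": 0,"ay": 0,"az": 0,"claw": 0.045},
])

```text
time_s: 12.13
ee_pos: [0.3829, 0.1489, 0.0109]
eef_rot: [-3.141, 0.001, 2.248]
force: [-0.2, 1.3, -0.7]
grip_width: 0.0473
```

Run:
```python
from h import *
o=st(); snap(8); crop("pics/top8.png","pics/t8c.png",240,220,400,340,5)
C=cloud("top",np.load("pics/top8_d.npy"))
u,v=px("top",[*sh2w(-.383+.166+.0195,-.007),.022]).astype(int); print(u,v,np.median(C[v-4:v+5,u-4:u+5,2]))
```

```text
t 12.13 p [0.3829 0.1489 0.0109] rpy [-1.7996e+02  4.0000e-02  1.2880e+02] F [-0.17  1.35 -0.7 ] M [ 0.082 -0.126  0.013] g 0.0473 j6 [ 0.28  0.29  2.07 -0.    0.78 -0.39]
334 264 0.022016787195008547
```

View pics/t8c.png

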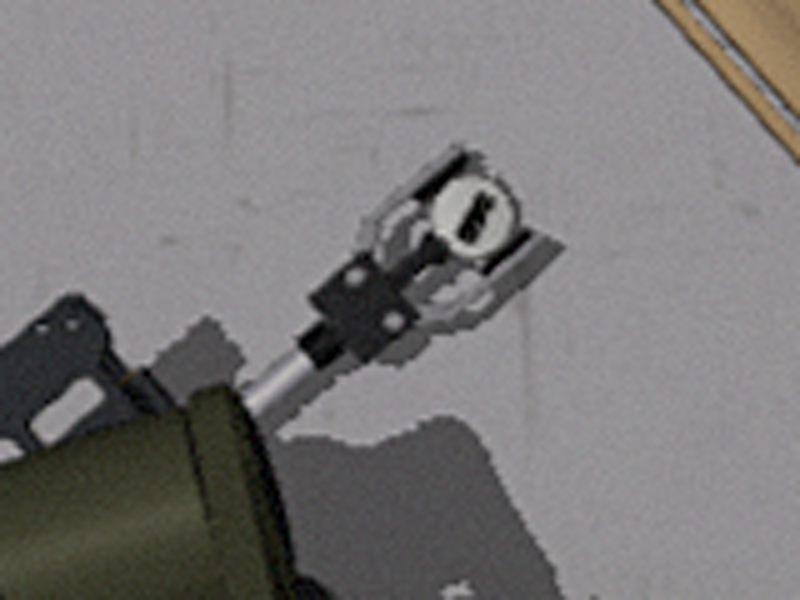

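Request:
step_arm([
  {"x": 0,"y": 0,"z": 0,"ax": 0,"ay": 0,"az": 0,"claw": 0.0475},
  {"x": 0,"y": 0.0003,"z": 0,"ax": 0,"ay": 0,"az": 0,"claw": 0.0485},
  {"x": 0,"y": 0.0005,"z": 0,"ax": 0,"ay": 0,"az": 0,"claw": 0.0495},
  {"x": 0,"y": 0.0005,"z": 0,"ax": 0,"ay": 0,"az": 0,"claw": 0.0505},
  {"x": 0,"y": 0.0005,"z": 0,"ax": 0,"ay": 0,"az": 0,"claw": 0.0515},
], grip_force=18)

```text
time_s: 12.65
ee_pos: [0.3848, 0.1503, 0.0117]
eef_rot: [3.141, 0.001, 2.248]
force: [-0.5, -0.6, -2.7]
grip_width: 0.0516
```

Run:
```python
from h import *
o=st();print(w2sh(o['ee_pos']))
```

```text
t 12.65 p [0.3848 0.1503 0.0117] rpy [1.7994e+02 8.0000e-02 1.2882e+02] F [-0.48 -0.57 -2.74] M [ 0.002 -0.108  0.06 ] g 0.0516 j6 [ 0.28  0.29  2.06 -0.    0.79 -0.39]
[-0.38054991 -0.00751764]
```

Request:
step_arm([
  {"x": 0,"y": 0.0006,"z": 0,"ax": 0,"ay": 0,"az": 0,"claw": 0.053},
  {"x": 0,"y": 0.0007,"z": 0,"ax": 0,"ay": 0,"az": 0,"claw": 0.0545},
  {"x": 0,"y": 0.0007,"z": 0,"ax": 0,"ay": 0,"az": 0,"claw": 0.056},
  {"x": 0,"y": 0.0007,"z": 0,"ax": 0,"ay": 0,"az": 0,"claw": 0.0575},
  {"x": 0,"y": 0.0006,"z": 0,"ax": 0,"ay": 0,"az": 0,"claw": 0.059},
], grip_force=14)

```text
time_s: 13.07
ee_pos: [0.3877, 0.1526, 0.0118]
eef_rot: [3.14, 0.002, 2.248]
force: [0.8, 0.4, -2.9]
grip_width: 0.0591
```

Request:
step_arm([
  {"x": 0,"y": 0.0005,"z": 0,"ax": 0,"ay": 0,"az": 0,"claw": 0.06},
  {"x": 0,"y": 0,"z": 0,"ax": 0,"ay": 0,"az": 0,"claw": 0.06},
], grip_force=11)

```text
time_s: 13.23
ee_pos: [0.3883, 0.1531, 0.0118]
eef_rot: [3.14, 0.002, 2.248]
force: [0.1, -0.6, -2.5]
grip_width: 0.0604
```

Run:
```python
from h import *
o=st();print(w2sh(o['ee_pos']))
snap(9); crop("pics/top9.png","pics/t9c.png",240,220,400,340,5)
```

```text
t 13.23 p [0.3883 0.1531 0.0118] rpy [1.7993e+02 9.0000e-02 1.2883e+02] F [ 0.13 -0.57 -2.54] M [ 0.011 -0.108 -0.003] g 0.0604 j6 [ 0.29  0.3   2.05 -0.    0.79 -0.39]
[-0.38049476 -0.00305882]
```

View pics/t9c.png

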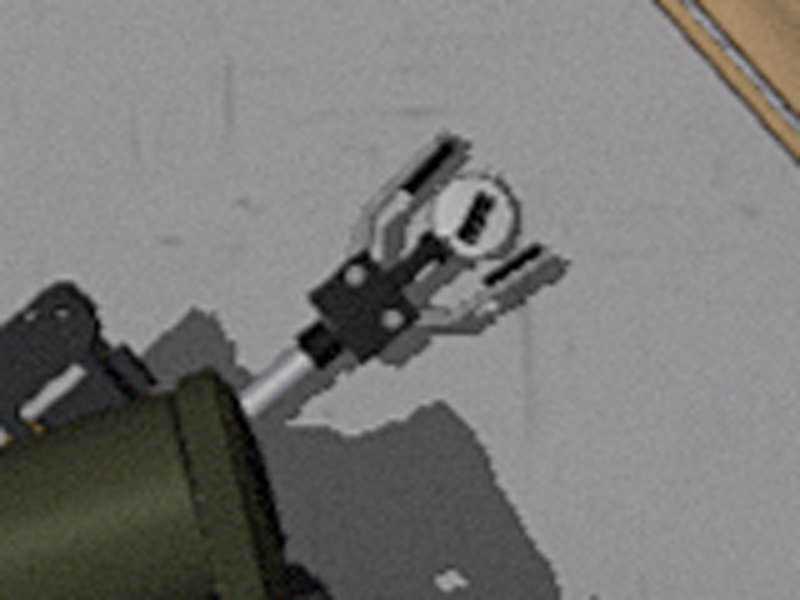

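Request:
step_arm([
  {"x": 0.004,"y": 0,"z": 0,"ax": 0,"ay": 0,"az": 0,"claw": 0.056},
  {"x": 0.01,"y": 0,"z": 0,"ax": 0,"ay": 0,"az": 0,"claw": 0.056},
  {"x": 0.014,"y": 0,"z": 0,"ax": 0,"ay": 0,"az": 0,"claw": 0.056},
  {"x": 0.015,"y": 0,"z": 0,"ax": 0,"ay": 0,"az": 0,"claw": 0.056},
  {"x": 0.012,"y": 0,"z": 0,"ax": 0,"ay": 0,"az": 0,"claw": 0.056},
], grip_force=10.5)

```text
time_s: 13.75
ee_pos: [0.3519, 0.1976, 0.0116]
eef_rot: [3.14, 0.002, 2.245]
force: [-0.1, 0.2, -3.2]
grip_width: 0.0605
```

Request:
step_arm([
  {"x": 0.01,"y": 0,"z": 0,"ax": 0,"ay": 0,"az": 0,"claw": 0.056},
  {"x": 0.008,"y": 0,"z": 0,"ax": 0,"ay": 0,"az": 0,"claw": 0.056},
  {"x": 0,"y": 0,"z": 0,"ax": 0,"ay": 0,"az": 0,"claw": 0.056},
])

```text
time_s: 14.0
ee_pos: [0.3374, 0.2146, 0.0116]
eef_rot: [3.141, 0.001, 2.247]
force: [-0.4, -0.9, -3.2]
grip_width: 0.0606
```

Run:
```python
from h import *
o=st();print(w2sh(o['ee_pos']))
snap('a'); crop("pics/topa.png","pics/tac.png",220,220,380,340,5)
plan([*o['ee_pos'][:2],.0095],128.9,2)
```

```text
t 14.0 p [0.3374 0.2146 0.0116] rpy [1.7995e+02 8.0000e-02 1.2875e+02] F [-0.37 -0.94 -3.18] M [-0.009 -0.151  0.045] g 0.0606 j6 [ 0.48  0.27  2.09 -0.    0.78 -0.2 ]
[-0.46035638 -0.00324599]
{"x":0.0006,"y":-0.0001,"z":0.0011,"ax":0.03,"ay":0.04,"az":-0.09}
{"x":0.0006,"y":-0.0001,"z":0.0011,"ax":0.03,"ay":0.04,"az":-0.09}
```

View pics/tac.png

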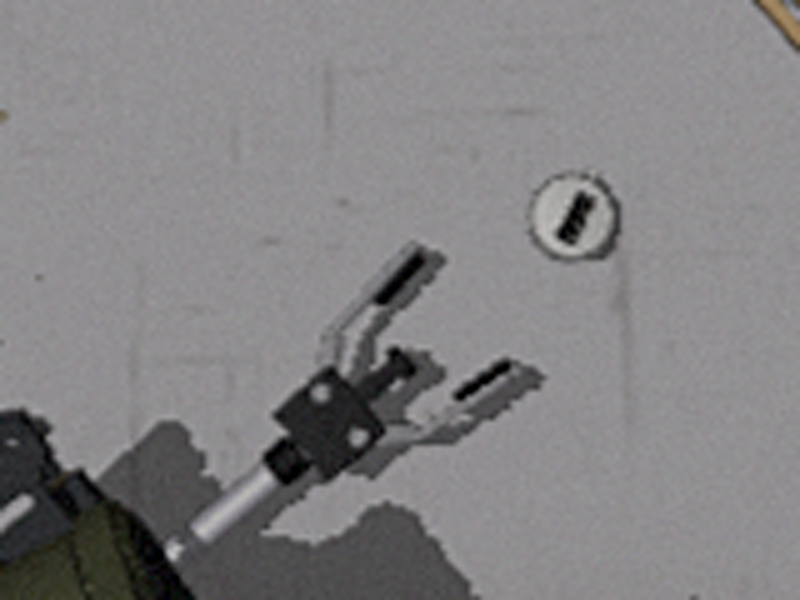

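Request:
step_arm([
  {"x": 0,"y": 0,"z": 0.0008,"ax": 0,"ay": 0,"az": 0,"claw": 0.056},
  {"x": 0,"y": 0,"z": 0.0008,"ax": 0,"ay": 0,"az": 0,"claw": 0.056},
  {"x": 0,"y": 0,"z": 0.0004,"ax": 0,"ay": 0,"az": 0,"claw": 0.056},
  {"x": 0,"y": 0,"z": 0,"ax": 0,"ay": 0,"az": 0,"claw": 0.056},
])

```text
time_s: 14.43
ee_pos: [0.3391, 0.213, 0.0094]
eef_rot: [3.14, 0.002, 2.245]
force: [-0.4, 0.5, -2.4]
grip_width: 0.0606
```

Request:
step_arm([
  {"x": 0,"y": 0,"z": 0.0007,"ax": 0,"ay": 0,"az": 0,"claw": 0.056},
  {"x": 0,"y": 0,"z": 0.0005,"ax": 0,"ay": 0,"az": 0,"claw": 0.056},
  {"x": 0,"y": 0,"z": 0,"ax": 0,"ay": 0,"az": 0,"claw": 0.056},
])

```text
time_s: 14.68
ee_pos: [0.3401, 0.2131, 0.0089]
eef_rot: [3.138, 0.002, 2.244]
force: [0.4, 0.9, -3.6]
grip_width: 0.0604
```

Request:
step_arm([
  {"x": 0,"y": 0,"z": 0.0007,"ax": 0.1,"ay": 0,"az": 0,"claw": 0.056},
  {"x": 0,"y": 0,"z": 0.0007,"ax": 0,"ay": 0,"az": 0,"claw": 0.056},
  {"x": 0,"y": 0,"z": 0,"ax": 0,"ay": 0,"az": 0,"claw": 0.056},
])

```text
time_s: 14.93
ee_pos: [0.3409, 0.2134, 0.0086]
eef_rot: [3.139, 0.002, 2.243]
force: [0.3, -0.1, -2.7]
grip_width: 0.0606
```

Run:
```python
from h import *
o=st()
snap('b'); jawfit('b',o['ee_pos'],np.degrees(o['eef_rot'][2]),0)
jawfit('0',[.3796,.2669],115.8,0)
crop("pics/sceneb.png","pics/sbc.png",290,230,420,380,5)
```

```text
t 14.93 p [0.3409 0.2134 0.0086] rpy [1.7984e+02 9.0000e-02 1.2853e+02] F [ 0.32 -0.06 -2.71] M [ 0.033 -0.132  0.009] g 0.0606 j6 [ 0.47  0.28  2.09 -0.    0.77 -0.2 ]
top tube y 0.0024 z98 0.0464 slope -0.0391 yoke z 0.0475 y -0.0001 xmax 0.199
  yoke x [0.1025 0.1373] jaw y -0.0357 0.0415
top tube y 0.0008 z98 0.0459 slope -0.0161 yoke z 0.0474 y -0.0006 xmax 0.1993
  yoke x [0.1043 0.1375] jaw y -0.0384 0.0405
```

View pics/sbc.png

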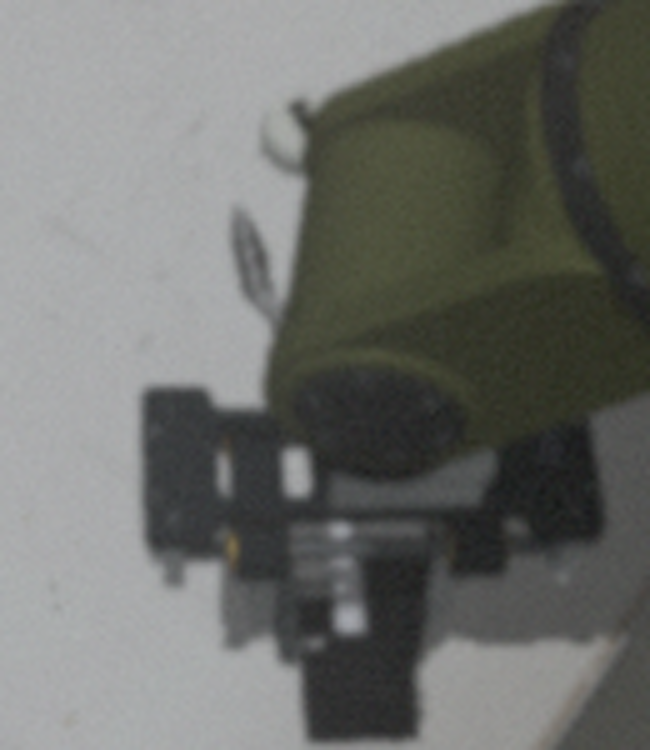

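Request:
step_arm([
  {"x": 0,"y": 0,"z": 0,"ax": 0,"ay": 0,"az": 0,"claw": 0.0615},
  {"x": 0,"y": 0,"z": 0,"ax": 0,"ay": 0,"az": 0,"claw": 0.064},
  {"x": 0,"y": 0,"z": 0,"ax": 0,"ay": 0,"az": 0,"claw": 0.07},
  {"x": 0,"y": 0,"z": 0,"ax": 0,"ay": 0,"az": 0,"claw": 0.08},
  {"x": 0,"y": 0,"z": 0,"ax": 0,"ay": 0,"az": 0,"claw": 0.09},
])

```text
time_s: 15.45
ee_pos: [0.3413, 0.2134, 0.0084]
eef_rot: [3.138, 0.002, 2.243]
force: [-0.3, 0.2, -0.0]
grip_width: 0.0797
```

Request:
step_arm([
  {"x": 0,"y": 0,"z": -0.005,"ax": 0,"ay": 0,"az": 0,"claw": 0.09},
  {"x": 0,"y": 0,"z": -0.01,"ax": 0,"ay": 0,"az": 0,"claw": 0.09},
  {"x": 0,"y": 0,"z": -0.02,"ax": 0,"ay": 0,"az": 0,"claw": 0.09},
  {"x": 0,"y": 0,"z": -0.03,"ax": 0,"ay": 0,"az": 0,"claw": 0.09},
  {"x": 0,"y": 0,"z": -0.03,"ax": 0,"ay": 0,"az": 0,"claw": 0.09},
])

```text
time_s: 15.87
ee_pos: [0.3379, 0.2117, 0.1029]
eef_rot: [-3.134, -0.0, 2.243]
force: [-0.1, 0.6, 0.3]
grip_width: 0.0895
```

Request:
step_arm([
  {"x": 0,"y": 0,"z": -0.03,"ax": 0,"ay": 0,"az": 0,"claw": 0.09},
  {"x": 0,"y": 0,"z": -0.03,"ax": 0,"ay": 0,"az": 0,"claw": 0.09},
  {"x": 0,"y": 0,"z": -0.03,"ax": 0,"ay": 0,"az": 0,"claw": 0.09},
  {"x": 0,"y": 0,"z": -0.02,"ax": 0,"ay": 0,"az": 0,"claw": 0.09},
  {"x": 0,"y": 0,"z": 0,"ax": 0,"ay": 0,"az": 0,"claw": 0.09},
])

```text
time_s: 16.28
ee_pos: [0.3383, 0.2121, 0.2256]
eef_rot: [3.141, 0.001, 2.243]
force: [-0.5, -0.4, 0.2]
grip_width: 0.0902
```

Run:
```python
from h import *
o=st(); snap('c')
```

```text
t 16.28 p [0.3383 0.2121 0.2256] rpy [1.7998e+02 8.0000e-02 1.2851e+02] F [-0.49 -0.43  0.18] M [-0.012 -0.158  0.071] g 0.0902 j6 [ 0.47 -0.06  1.88 -0.    1.33 -0.2 ]
```

View pics/topc.png

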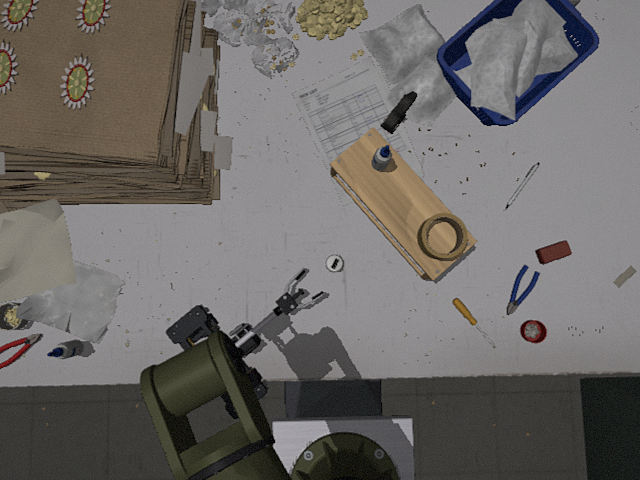

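View pics/scenec.png

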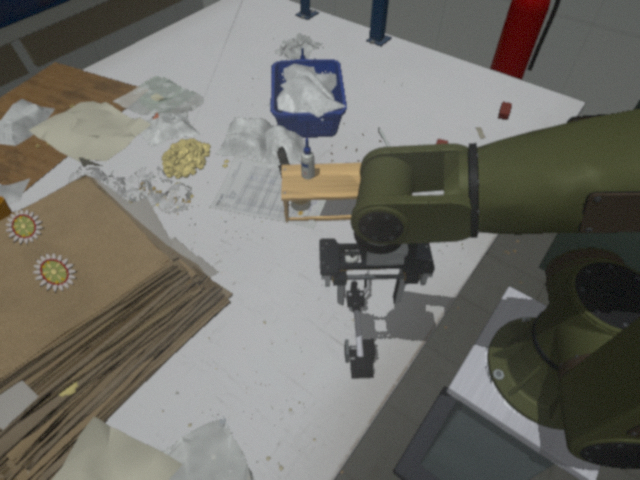

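Run:
```python
from h import *
a=cloud("top",np.load("pics/top0_d.npy")); b=cloud("top",np.load("pics/topc_d.npy")); s=cloud("scene",np.load("pics/scenec_d.npy"))
print('yoke z',np.median(b[296:302,286:292,2]),'butt z(scene)',np.median(s[362:372,355:370,2]),'tally top',np.median(b[260:267,332:339,2]),w2sh(b[263,335]))
m=np.load("pics/top0_d.npy"); d=abs(m-np.load("pics/topc_d.npy")); reg=d[125:282,328:478]; print('shelf region changed px',(reg>.008).sum(), reg.size)
from station import ticket
print(ticket.hand_in())
```

```text
yoke z 0.04736062089317472 butt z(scene) 0.046864425191605275 tally top 0.022337225162501806 [-0.19405817 -0.00496484]
shelf region changed px 603 23550
the job is handed in; nothing more can be done
None
```

The tally counter is out from under the shelf and standing upright on the bench, and the reacher is lying flat and released. I handed the job in at about 16 s of the 56 s allowed; no verdict is reported.

**What I did:**
- I took the reacher by its grip plates and went in over the rail.
- I advanced slowly until the stop should have met the counter.
- I squeezed to 21 N on the trigger, which works out at about 4.5 N per pad.
- I lifted the counter out, set it down still held, opened the jaws and drew them off 80 mm straight back. Then I laid the reacher down and raised the arm clear.

**Last checks:**
- **Counter:** its top is at 22 mm, so it is standing on the bench. It is about 130 mm in front of the shelf's front and did not move as the jaws came off.
- **Reacher:** the yoke and butt tops are both at about 47 mm, so it is flat. The force on the tool dropped to zero when the fingers opened.
- **Shelf, glue and tape:** they look unmoved in the top picture, and no knock showed in the force readings taken after each move. The dish was still in place in the last clear view of it, before the lift; I didn't measure it at the end.

**Weak or conflicting evidence:**
- **Stop contact under the shelf:** the arm hid it and the force readings were too noisy to show it. I judged it from position, going on to about 9 mm past the front I had measured. The counter was against the stop when it came out.
- **Laying the reacher down:** the force never clearly showed the sole touching the bench. I judged that from depth readings instead.
- **Before/after comparison:** about 2.5% of the depth pixels around the shelf differ. I took this for noise and edges but did not look into it.

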